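Load the tray sealer and close it up

ROBOT

A 7-joint arm with a two-finger parallel gripper is mounted at the origin on the work surface. World frame = base frame: x ahead of the robot, y to its left, z up, the work surface at z = 0. Lengths are in m, angles in rad, forces in N, time in s.
With the tool pointing down it reaches from about 0.4 to 0.85 m from the base axis. Payload 4.5 kg.
Tool frame: the origin (TCP) lies on the centre line of the jaws, within the pads' length; the fingertips stand 22 mm ahead of it and the grasp point (between the pads) lies 3 mm ahead of it (tips_ahead is the x of the fingertips in the tool frame, in m); x points along the fingers, y is the direction in which the jaws open and shut, and the axes are right-handed (so a half turn about x gives the same grasp; the last joint's range is limited). The gripper opens to 88 mm and grips with 3 to 60 N. Pads are 18 mm wide; open, the fingers measure 123 mm over their backs; the gripper's body (75 mm by 187 mm) begins 45 mm behind the grasp point.
Start: joints at [-1.116, 0.689, -0.195, 1.565, 0.157, 0.902, -0.215], TCP at [0.255, 0.571, 0.261] pointing down, gripper open.
Joint ranges: [-3.01, 3.01], [-0.46, 2.08], [-1.47, 1.51], [0.13, 2.56], [-1, 4.14], [0.04, 2.09], [-2.66, 2.66]. Speed limits (rad/s): [2.57, 2.57, 3.14, 3.14, 3.14, 3.14, 3.14].

INTERFACE

Orientations are given as a unit quaternion [x, y, z, w].
In Python, from bench import * gives the robot as it stands. The module is installed in compiled form; this text tells all that it offers.
- The arm moves only by the tool servo_tool, never from a script. Its argument "moves" is a list of rows, each a list of 7 numbers: the opening, from -1 (shut) to 1 (fully open), then the shift along the tool's x, y, z in m, then the turn, a rotation vector about the tool's x, y, z in degrees. In form: [[fingers, x, y, z, ax, ay, az], ...]. A call has exactly 5 rows; each row shifts and turns the pose as measured when the row begins, along the tool's axes as they then stand; what a row does not reach is not made up. A row lasts 1/10 s, in which the tool goes at most 50 mm and 8.59 degrees, less where a joint would pass 70% of its speed; a pose out of reach is approached as far as the arm can. A call with a gripper value outside its range is refused whole. The fingers move at their own pace and stop on an object; "force" is the grip in N (left out, the last holds). Time passes only in rows, so rows that do not move let the fingers close, or fill a call up. It gives the time, the measured TCP pose, the force and the opening at its end, in the units of the state.
- observe(): the state, without advancing time (a new reading comes with each control period).
- read_camera(name): name is "scene" or "top" or "wrist"; returns (picture, depth): 400x640x3 uint8, red, green, blue; 400x640 float32, m along the optical axis (not along the pixel's ray), 0 where there is no reading.
- camera_info(name): a dict with "mtx" (3x3 intrinsics, pixels), "world_to_cam" (4x4, takes a point from world to camera coordinates); the wrist camera has in their place "T_tool_cam" (4x4, takes a point from camera to tool coordinates, whose origin is the TCP and whose axes are the tool frame's). Camera axes: x right, y down, z forward; pixel columns grow to the right and rows downward; lengths in m; the calibration is good to about 2 mm. A picture is of the moment at which its call begins: read the wrist's pose just before it. camera_info takes no time and is no camera call.
- finish_job(): hands the job in, once; it reports no verdict.
The state is a dict: "time": time; "q": joint angles; "joint_vel": joint speeds; "joint_torque": joint torques, N m; "eef_pos": TCP position; "eef_rot": TCP orientation; "force": force on the tool from outside, world axes, zero at the start; "ft_torque": the same for the moment, N m; "opening": finger opening in m.
Only numpy, scipy, OpenCV 4.12 (cv2) and the standard library are available. Lean on these libraries where they do the work, as an engineer would, in place of code of your own. Each camera call takes 0.05 s, during which the arm holds its last target.

TASK

Set the long rectangular meal tray, level and without dropping it, flat between the locating lugs in the tray sealer and let go; then lower the hood fully without slamming it, and last throw the over-centre clamp lever across until it lies down on the shut hood. Leave everything else on the table where it stands.

Things in the scene. Friction and masses are not known exactly. Their poses are not given: they have to be found in the camera images.
- tray: open rectangular black meal tray holding three fixed brown balls, 130 (x) x 62 (y) x 42 mm high, straight upright 4 mm walls, about 0.25 kg; stands on the table among the bowl and the tub; origin at the centre of its underside, z up, x along its length; either end may go to the front
- nest (a point): middle of the tray's place on the flat deck of the tray sealer, 60 mm above the table. x points to the back of the sealer (hinge side), y to the clamp's side, z up. The tray lies with its length along x between lugs 6 mm high with 6 mm play all round: end lugs at x = +-71 to 79 mm, side lugs at y = +-37 to 45 mm only where |x| is 43 to 63 mm: the middle of its long sides is free for fingers
- sealer: the fixed grey tray sealer; origin on the table straight under nest, same axes. Its base is 60 mm high and reaches from x = -135 to 160 mm and y = -105 to 105 mm; the clamp's bracket (40 mm wide at x = 20 mm) reaches y = 132 mm and 118 mm up
- hood (a joint): angle of the sealer's hood: 0 = shut on the deck, positive = open; its stop is at 1.1 and it starts near it, so it leans over the nest and leaves no room for an upright gripper there. The hinge is stiff: it stays where left and needs about 1 to 6 N at the handle to be pushed down
- hood_hinge (a point): middle of the hood's hinge line, at deck height, 120 mm behind the nest middle; the hinge line runs along y of nest. The hood is a box open below, 240 mm from hinge to front wall, 170 mm wide, 58 mm high when shut
- hood_handle (a point): middle of the hood's bar handle: round bar 14 mm thick, 100 mm long along y of nest, 40 mm in front of the front wall of the hood; 280 mm in front of the hinge and 30 mm above it when shut
- clamp (a joint): angle of the over-centre clamp lever: 0 = open, leaning outward 0.33 rad past upright (the start), 0.33 = upright, 1.9 = lying flat across the top of the shut hood (clamped). A spring strut holds it open below 0.55 rad and snaps it shut by itself once pushed beyond about 0.65 rad; 1 to 4 N at its bar moves it
- clamp_pivot (a point): pivot of the clamp lever on its bracket at the +y side of the sealer: at x = 20, y = 118, z = 74 mm from nest; the lever turns about the line along x of nest, from the outside (+y) over the top to the inside (-y)
- clamp_bar (a point): middle of the round black crossbar at the free end of the clamp lever, 120 mm from the pivot: 16 mm thick, 70 mm long along x of nest; the lever itself is 18 x 12 mm thick
- bowl: round black open bowl, 110 mm across, 50 mm high; origin at the centre of its underside; leave it alone
- tub: square black open tub, 100 x 100 x 50 mm; origin at the centre of its underside; leave it alone
- oil: tall amber oil bottle 66 mm across, 200 mm high, standing between the vessels and the sealer; origin at the centre of its underside; leave it alone
- jar: jar 70 mm across, 90 mm high; origin at the centre of its underside; leave it alone
There are look-alikes about, which are no part of the job. Leave any blue, green or purple look-alike of the tray alone.

How it is judged:
By the outcome, as a careful person would: the job done as asked, in the order asked, and still so for the second after the job is handed in, with the robot touching nothing.
It also fails if it takes over 64 s, if anything falls off the work surface, if the arm or the gripper's body presses on something with over 40 N, if the wrist force passes 120 N, or if a joint passes its speed limit or range.

## Working session

There is one attempt and no reset: what is moved stays moved. The work goes in short steps, Python scripts to look and compute and a tool call to move; the robot and the scene stay as the last step left them, time stands still between calls to the robot, and variables do not carry over. Pictures are saved under pics/ and viewed, and the job is handed in when it is done.

Besides the shell and the picture viewer there is one more tool, called after ">>>" in YAML: its name, and indented under it one key for each argument. servo_tool: Moves the arm, as the interface text tells. Its arguments: {"type":"object","properties":{"moves":{"type":"array"},"force":{"type":"number"}},"required":["moves"]}

```bash
mkdir -p pics; ls; python3 - <<'E'
from bench import *
import cv2,numpy as np
print(observe())
for n in ("scene","top"):
    p,d=read_camera(n); cv2.imwrite(f"pics/{n}0.png",p[:,:,::-1]); np.savez(f"{n}0.npz",p=p,d=d)
    print(n,camera_info(n))
print(camera_info("wrist"))
E
```

```text
pics
{'time': 0.0, 'q': array([-1.11622947,  0.68995049, -0.1945027 ,  1.56630455,  0.15729289,
        0.90249441, -0.21510404]), 'joint_vel': array([ 1.48516153e-03, -1.35923096e-03,  1.31245209e-04, -5.80896481e-05,
        8.04576061e-04,  2.11303632e-04,  9.56741391e-04]), 'joint_torque': array([ 7.79031816e-04, -5.27557468e+01, -1.26637179e+00, -1.53419155e+01,
       -5.26789797e-02,  6.99772747e-03,  1.79419330e-04]), 'eef_pos': array([0.2551009 , 0.56994436, 0.25994113]), 'eef_rot': array([ 0.14702792,  0.69160477, -0.14826596,  0.69143534]), 'force': array([ 0.15259531, -0.31698214, -0.21628106]), 'ft_torque': array([ 0.01514682, -0.03741883,  0.0433745 ]), 'opening': 0.0878901354732624}
scene {'mtx': array([[418.92040583,   0.        , 314.49840607],
       [  0.        , 418.92040583, 201.37852544],
       [  0.        ,   0.        ,   1.        ]]), 'world_to_cam': array([[ 0.05608851,  0.99838682,  0.00882241,  0.08302363],
       [ 0.67711593, -0.03154307, -0.73520001, -0.22057214],
       [-0.73373571,  0.04721006, -0.67779283,  1.96383117],
       [ 0.        ,  0. 
[... 381 characters left out ...]
787e-01],
       [ 1.98275407e-01,  2.77820886e-03, -9.80142410e-01,
         1.47906134e+00],
       [ 0.00000000e+00,  0.00000000e+00,  0.00000000e+00,
         1.00000000e+00]])}
{'mtx': array([[309.81529525,   0.        , 318.39615745],
       [  0.        , 309.81529525, 199.7230706 ],
       [  0.        ,   0.        ,   1.        ]]), 'T_tool_cam': array([[-1.21190257e-03, -2.60884849e-01,  9.65369166e-01,
        -1.24765600e-01],
       [ 9.99998644e-01, -1.39218842e-03,  8.79145602e-04,
         1.00858290e-03],
       [ 1.11462001e-03,  9.65368923e-01,  2.60886183e-01,
        -6.76937933e-02],
       [ 0.00000000e+00,  0.00000000e+00,  0.00000000e+00,
         1.00000000e+00]])}
```

View pics/scene0.png

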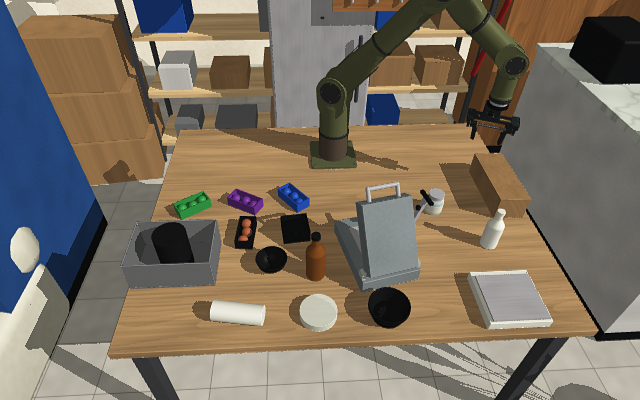

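View pics/top0.png

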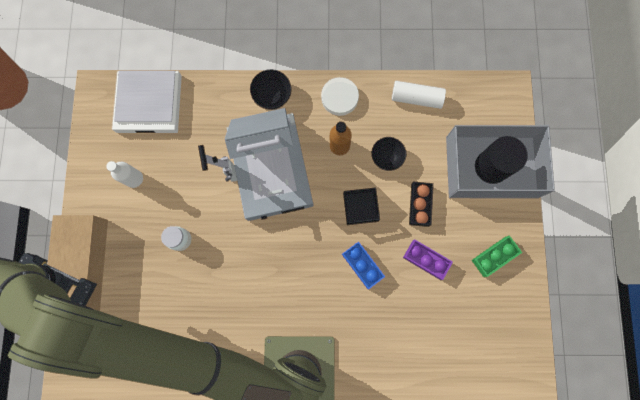

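```bash
cat > h.py <<'E'
import numpy as np,cv2
from bench import *
from scipy.spatial.transform import Rotation as R
def cloud(name,d,ee=None):
    c=camera_info(name);K=c["mtx"]
    v,u=np.mgrid[:400,:640]
    P=np.stack([(u-K[0,2])/K[0,0]*d,(v-K[1,2])/K[1,1]*d,d],-1)
    if name=="wrist":
        T=np.eye(4);T[:3,:3]=R.from_quat(ee[1]).as_matrix();T[:3,3]=ee[0];T=T@c["T_tool_cam"]
    else: T=np.linalg.inv(c["world_to_cam"])
    W=P@T[:3,:3].T+T[:3,3]; W[d==0]=np.nan
    return W
def crop(p,u0,v0,u1,v1,s,fn): cv2.imwrite(fn,cv2.resize(p[v0:v1,u0:u1,::-1],None,fx=s,fy=s,interpolation=cv2.INTER_CUBIC))
def proj(name,X):
    c=camera_info(name);q=c["world_to_cam"]@np.append(X,1);q=c["mtx"]@q[:3];return q[:2]/q[2]
E
python3 - <<'E'
from h import *
a=np.load("top0.npz");crop(a["p"],190,90,450,290,3,"pics/topc.png")
b=np.load("scene0.npz");crop(b["p"],210,160,460,300,3,"pics/scenec.png")
W=cloud("top",a["d"]);np.set_printoptions(precision=3,suppress=True)
for uv in [(421,204),(411,183),(433,183),(411,225),(432,226),(362,206),(389,153),(341,138),(175,238),(270,170),(265,143),(229,155),(200,158)]: print(uv,W[uv[1],uv[0]])
E
```

```text
(421, 204) [ 0.493 -0.371  0.036]
(411, 183) [ 0.566 -0.348  0.002]
(433, 183) [ 0.557 -0.408  0.044]
(411, 225) [ 0.433 -0.344  0.   ]
(432, 226) [ 0.43  -0.409  0.002]
(362, 206) [ 0.492 -0.193  0.003]
(389, 153) [ 0.663 -0.281  0.003]
(341, 138) [ 0.67  -0.125  0.142]
(175, 238) [0.383 0.357 0.087]
(270, 170) [0.593 0.089 0.061]
(265, 143) [0.602 0.072 0.322]
(229, 155) [0.584 0.173 0.269]
(200, 158) [0.582 0.255 0.248]
```

View pics/topc.png

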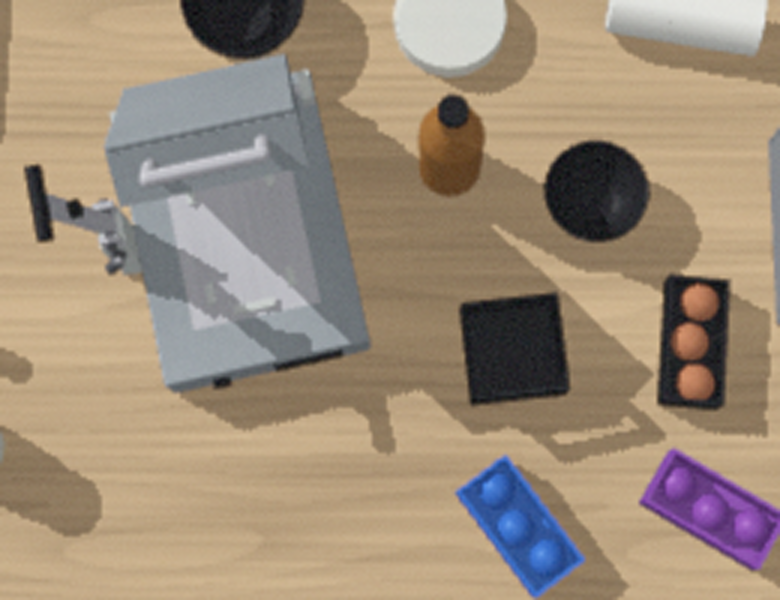

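View pics/scenec.png

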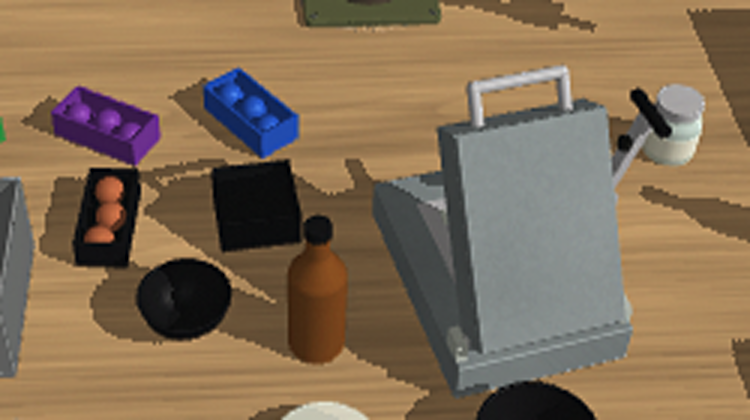

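```bash
python3 - <<'E'
from h import *
np.set_printoptions(precision=4,suppress=True)
WT=cloud("top",np.load("top0.npz")["d"]);WS=cloud("scene",np.load("scene0.npz")["d"])
def sel(W,lo,hi):
    P=W.reshape(-1,3);P=P[~np.isnan(P[:,0])];return P[((P>lo)&(P<hi)).all(1)]
for n,W in(("top",WT),("scene",WS)):
    P=sel(W,[.40,-.45,.036],[.62,-.31,.05]);r=cv2.minAreaRect(P[:,:2].astype(np.float32)*1000);print(n,"tray",len(P),r,cv2.boxPoints(r).tolist())
    P=sel(W,[.36,-.06,.054],[.82,.25,.066]);r=cv2.minAreaRect(P[:,:2].astype(np.float32)*1000);print(n,"deck",len(P),r,cv2.boxPoints(r).tolist(),np.median(P[:,2]))
    for nm,lo,hi in(("tub",[.42,-.26,.04],[.56,-.13,.06]),("bowl",[.58,-.35,.04],[.72,-.22,.06]),("oil",[.58,-.2,.03],[.8,-.07,.21])):
        P=sel(W,lo,hi); print(nm,len(P),P.min(0),P.max(0)) if len(P) else 0
    P=sel(W,[.5,.22,.2],[.66,.3,.29]);print("bar",P.mean(0),P.min(0),P.max(0))
E
```

```text
top tray 383 ((525.6832275390625, -368.7909240722656), (199.52499389648438, 87.79460144042969), 7.933236598968506) [[420.81683349609375, -339.0828857421875], [432.93414306640625, -426.0372314453125], [630.5496215820312, -398.49896240234375], [618.4323120117188, -311.54461669921875]]
top deck 4102 ((639.9554443359375, 105.81987762451172), (360.8288879394531, 222.3781280517578), 12.783547401428223) [[439.4102783203125, 174.33287048339844], [488.6156005859375, -42.533164978027344], [840.5006103515625, 37.306884765625], [791.2952880859375, 254.17291259765625]] 0.06010824405277759
tub 241 [ 0.4335 -0.2415  0.0401] [ 0.5412 -0.1332  0.059 ]
bowl 233 [ 0.5951 -0.328   0.0401] [ 0.7021 -0.22    0.0562]
oil 577 [ 0.6527 -0.16    0.0304] [ 0.7996 -0.0933  0.2066]
bar [0.583  0.2414 0.2422] [0.5472 0.2201 0.2009] [0.6176 0.2616 0.2611]
scene tray 198 ((499.4387512207031, -369.2536315917969), (63.63753128051758, 138.3170928955078), 85.32994842529297) [[427.919189453125, -395.3360595703125], [565.777099609375, -406.59747314453125], [570.9583129882812, -343.17120361328125], [433.10040283203125, -331.9097900390625]]
scene deck 1097 ((657.4725341796875, 56.80720520019531), (368.45526123046875, 193.87289428710938), 36.63247299194336) [[451.79364013671875, 24.67180633544922], [567.4736938476562, -130.90719604492188], [863.1514282226562, 88.9426040649414], [747.4713745117188, 244.5216064453125]] 0.058830005270646746
tub 180 [ 0.4365 -0.2403  0.0401] [ 0.5493 -0.1325  0.0555]
bowl 179 [ 0.5979 -0.3247  0.0401] [ 0.7089 -0.2218  0.0534]
oil 691 [ 0.6739 -0.1517  0.03  ] [ 0.7998 -0.0876  0.2027]
bar [0.5915 0.243  0.2363] [0.5543 0.222  0.2007] [0.6227 0.2637 0.2569]
```

```bash
python3 - <<'E'
from h import *
np.set_printoptions(precision=4,suppress=True)
W=cloud("top",np.load("top0.npz")["d"])
m=((abs(W[...,2]-.06)<.005)&(W[...,1]>-.08)&(W[...,1]<.25)).astype(np.uint8)
n,l,st,c=cv2.connectedComponentsWithStats(m,connectivity=4);k=1+np.argmax(st[1:,4]);M=(l==k);print(st[k],c[k])
v=np.zeros((400,640,3),np.uint8);v[M]=255;crop(v,200,90,330,230,4,"pics/mask.png")
# refine: rectangle fit using front and right edges: rightmost pixel per row, bottom pixel per col
def line(P): 
    P=np.array(P)
    for _ in range(4):
        c=P.mean(0);d=np.linalg.svd(P-c)[2][0];r=(P-c)@[-d[1],d[0]];P=P[abs(r)<max(1.5*r.std(),.0008)]
    return c,d,r.std(),len(P)
R_=[W[r,np.where(M[r])[0].max(),:2] for r in range(st[k][1]+8,st[k][1]+st[k][3]-22)]
F=[W[np.where(M[:,q])[0].max(),q,:2] for q in range(st[k][0]+20,st[k][0]+st[k][2]-10)]
for e in (R_,F):
    c0,d0,s,n=line(e);print(c0,d0,np.degrees(np.arctan2(d0[1],d0[0])),s,n)
print("clamp bits", [ (z,) for z in ()])
E
```

```text
[ 232  123   81   96 3755] [272.9414 179.8658]
[ 0.6085 -0.0139] [-0.9746 -0.2241] -167.04709997852123 0.0007255961509573143 40
[0.4679 0.0628] [ 0.2235 -0.9747] -77.08638009586647 0.0007747223455831574 30
clamp bits []
```

View pics/mask.png

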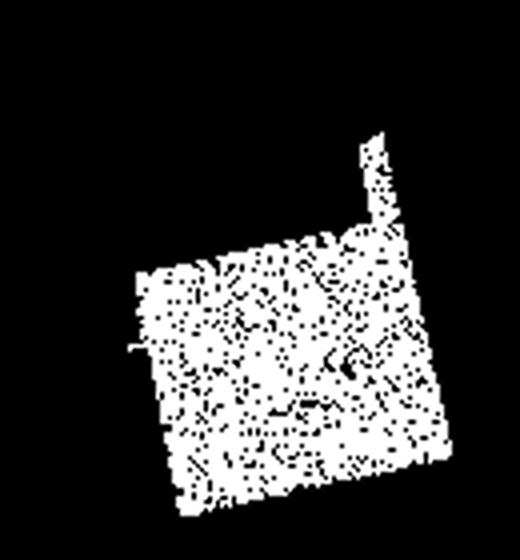

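```bash
cat >> h.py <<'E'
from scipy.spatial.transform import Slerp
def toolR(yaw,tilt):  # deg; tool z forward at yaw, x pointing down and tilted forward by tilt
    y,t=np.radians(yaw),np.radians(tilt);f=np.array([np.cos(y),np.sin(y),0]);u=np.array([0,0,1.])
    x=f*np.sin(t)-u*np.cos(t);z=f*np.cos(t)+u*np.sin(t);return R.from_matrix(np.stack([x,np.cross(z,x),z],1))
def plan(p1,R1,n,g=1,show=True,p0=None,R0=None):
    o=observe();p0=o["eef_pos"] if p0 is None else np.array(p0);R0=R.from_quat(o["eef_rot"]) if R0 is None else R0
    s=Slerp([0,1],R.concatenate([R0,R1]));out=[]
    for i in range(n):
        a,b=s(i/n),s((i+1)/n);d=a.inv().apply((np.array(p1)-p0)/n);r=(a.inv()*b).as_rotvec(degrees=True)
        out.append([g]+[round(float(x),4) for x in d]+[round(float(x),2) for x in r])
    print("start",p0.round(4),"dist",np.linalg.norm(np.array(p1)-p0).round(3))
    if show:
        for i,r in enumerate(out):print(r,"\n" if i%5==4 else "")
    return out
def st():
    o=observe();r=R.from_quat(o["eef_rot"]);x,y,z=r.as_matrix().T
    print("t",round(o["time"],2),"p",o["eef_pos"].round(4),"yaw",np.degrees(np.arctan2(-y[0],y[1])).round(2),"tilt",np.degrees(np.arctan2(x[:2]@[y[1],-y[0]],-x[2])).round(2),"roll(yz)",y[2].round(4),"q",o["q"].round(2),"F",o["force"].round(1),"open",o["opening"].round(4))
E
python3 -c "
from h import *
st();plan([.443,.055,.28],toolR(12.9,27),15)"
```

```text
Traceback (most recent call last):
  File "h.py", line 32, in st
    print("t",round(o["time"],2),"p",o["eef_pos"].round(4),"yaw",np.degrees(np.arctan2(-y[0],y[1])).round(2),"tilt",np.degrees(np.arctan2(x[:2]@[y[1],-y[0]],-x[2])).round(2),"roll(yz)",y[2].round(4),"q",o["q"].round(2),"F",o["force"].round(1),"open",o["opening"].round(4))
                                                                                                                                                                                                                                                          ^^^^^^^^^^^^^^^^^^
AttributeError: 'float' object has no attribute 'round'
```

```bash
sed -i 's/o\["opening"\].round(4)/round(o["opening"],4)/' h.py
python3 -c "
from h import *
st();plan([.443,.055,.28],toolR(12.9,27),15)"
```

```text
t 0.1 p [0.2552 0.57   0.26  ] yaw -24.11 tilt 0.01 roll(yz) -0.0016 q [-1.12  0.69 -0.19  1.57  0.16  0.9  -0.22] F [ 0.1  0.1 -0.3] open 0.0885
start [0.2552 0.57   0.26  ] dist 0.549
[1, -0.0013, -0.0262, 0.0255, -2.42, -1.74, 0.59] 
[1, -0.0008, -0.0273, 0.0244, -2.42, -1.74, 0.59] 
[1, -0.0004, -0.0283, 0.0232, -2.42, -1.74, 0.59] 
[1, 0.0, -0.0292, 0.022, -2.42, -1.74, 0.59] 
[1, 0.0004, -0.0301, 0.0207, -2.42, -1.74, 0.59] 

[1, 0.0007, -0.031, 0.0194, -2.42, -1.74, 0.59] 
[1, 0.0009, -0.0318, 0.0181, -2.42, -1.74, 0.59] 
[1, 0.0011, -0.0325, 0.0167, -2.42, -1.74, 0.59] 
[1, 0.0013, -0.0332, 0.0153, -2.42, -1.74, 0.59] 
[1, 0.0014, -0.0338, 0.0138, -2.42, -1.74, 0.59] 

[1, 0.0014, -0.0344, 0.0123, -2.42, -1.74, 0.59] 
[1, 0.0014, -0.0349, 0.0108, -2.42, -1.74, 0.59] 
[1, 0.0013, -0.0353, 0.0093, -2.42, -1.74, 0.59] 
[1, 0.0012, -0.0357, 0.0078, -2.42, -1.74, 0.59] 
[1, 0.0011, -0.036, 0.0062, -2.42, -1.74, 0.59]
```

>>> servo_tool:
  moves:
    - [1,-0.001,-0.027,0.025,-2.4,-1.7,0.6]
    - [1,-0.001,-0.027,0.024,-2.4,-1.7,0.6]
    - [1,0,-0.028,0.023,-2.4,-1.7,0.6]
    - [1,0,-0.029,0.022,-2.4,-1.7,0.6]
    - [1,0,-0.03,0.021,-2.4,-1.7,0.6]

```text
time: 0.6
eef_pos: [0.3164, 0.3978, 0.2636]
eef_rot: [0.076, 0.646, -0.061, 0.757]
force: [0.4, -1.3, 0.4]
opening: 0.0883
```

>>> servo_tool:
  moves:
    - [1,0.001,-0.031,0.019,-2.4,-1.7,0.6]
    - [1,0.001,-0.032,0.018,-2.4,-1.7,0.6]
    - [1,0.001,-0.032,0.017,-2.4,-1.7,0.6]
    - [1,0.001,-0.033,0.015,-2.4,-1.7,0.6]
    - [1,0.001,-0.034,0.014,-2.4,-1.7,0.6]

```text
time: 1.1
eef_pos: [0.3823, 0.2203, 0.2698]
eef_rot: [0.005, 0.588, 0.025, 0.809]
force: [1.9, 0.0, -0.5]
opening: 0.0881
```

```bash
python3 -c "
from h import *
st();plan([.443,.055,.28],toolR(12.9,27),5)"
```

```text
t 1.1 p [0.3823 0.2203 0.2698] yaw 1.93 tilt 18.02 roll(yz) 0.0379 q [-0.78  0.38  0.05  2.33  0.76  0.23  0.13] F [ 1.9  0.  -0.5] open 0.0881
start [0.3823 0.2203 0.2698] dist 0.176
[1, 0.0003, -0.0333, 0.0115, -2.19, -1.75, 0.44] 
[1, 0.0003, -0.0338, 0.0102, -2.19, -1.75, 0.44] 
[1, 0.0004, -0.0341, 0.0089, -2.19, -1.75, 0.44] 
[1, 0.0004, -0.0344, 0.0076, -2.19, -1.75, 0.44] 
[1, 0.0003, -0.0347, 0.0062, -2.19, -1.75, 0.44]
```

>>> servo_tool:
  moves:
    - [1,0,-0.033,0.012,-2.2,-1.7,0.4]
    - [1,0,-0.034,0.011,-2.2,-1.7,0.4]
    - [1,0,-0.034,0.01,-2.2,-1.7,0.4]
    - [1,0,-0.034,0.009,-2.2,-1.7,0.4]
    - [1,0,-0.034,0.008,-2.2,-1.7,0.4]

```text
time: 1.6
eef_pos: [0.4225, 0.0984, 0.2754]
eef_rot: [-0.044, 0.552, 0.066, 0.83]
force: [1.0, -0.6, -0.3]
opening: 0.0883
```

```bash
python3 -c "
from h import *
st();o=observe();p,d=read_camera('wrist');np.savez('w1.npz',p=p,d=d,e=o['eef_pos'],r=o['eef_rot']);cv2.imwrite('pics/w1.png',p[:,:,::-1])"
```

```text
t 1.6 p [0.4225 0.0984 0.2754] yaw 9.14 tilt 22.76 roll(yz) 0.0001 q [-0.37  0.34 -0.04  2.43  1.73  0.11 -0.39] F [ 1.  -0.6 -0.3] open 0.0883
```

View pics/w1.png

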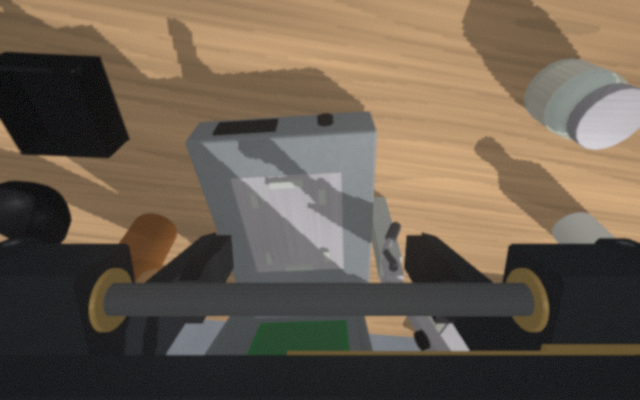

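```bash
python3 - <<'E'
from h import *
a=np.load("w1.npz");p=a["p"]
q=cv2.convertScaleAbs(p,alpha=1.3,beta=-20);crop(q,185,105,395,285,3.8,"pics/w1c.png")
W=cloud("wrist",a["d"],(a["e"],a["r"]))
np.set_printoptions(precision=4,suppress=True)
m=((abs(W[...,2]-.06)<.006)&(W[...,0]>.44)).astype(np.uint8)
n,l,s,c=cv2.connectedComponentsWithStats(m,connectivity=4);k=1+np.argmax(s[1:,4]);M=l==k;print(s[k]);print(np.median(W[M][:,2]))
# local frame
ex=np.array([.9746,.2237]);ey=np.array([-.2237,.9746]);n0=np.array([.599,.0906])
L=W[M][:,:2]-n0;x=L@ex;y=L@ey;print(np.percentile(x,[0.2,1,99]),np.percentile(y,[.2,1,99,99.8]))
# lugs: z .064-.07
m2=(W[...,2]>.0635)&(W[...,2]<.069)
X=W[...,:2]-n0;lx=X@ex;ly=X@ey
m2&=(abs(lx)<.1)&(abs(ly)<.07)
n,l,s,c=cv2.connectedComponentsWithStats(m2.astype(np.uint8),connectivity=8)
for i in range(1,n):
    if s[i,4]>8: print(s[i],lx[l==i].min().round(4),lx[l==i].max().round(4),ly[l==i].min().round(4),ly[l==i].max().round(4))
E
```

```text
[  186   127   207   155 23701]
0.0612288002545367
[-0.1341 -0.1337  0.1121] [-0.0987 -0.0961  0.108   0.1232]
[269 179  35   9 247] -0.0792 -0.069 -0.0154 0.0244
[319 189   8  15  97] -0.0622 -0.042 0.0414 0.0493
[251 193  10  15 108] -0.0627 -0.042 -0.0404 -0.0322
[324 249   6  13  67] 0.0424 0.0649 0.0413 0.0491
[266 253   8  11  69] 0.0428 0.0637 -0.0406 -0.0326
[286 264  28   7 153] 0.071 0.0807 -0.0157 0.0243
```

View pics/w1c.png

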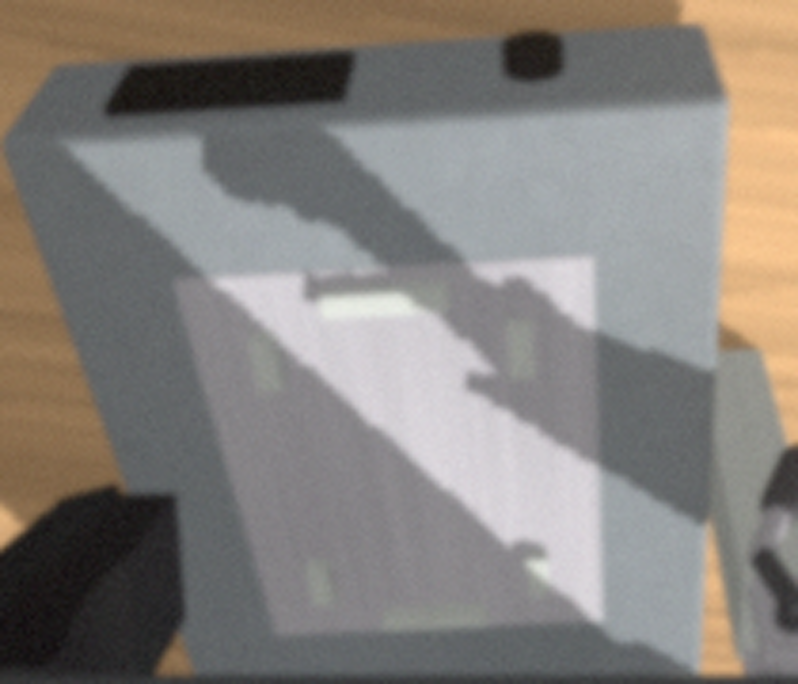

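```bash
cat > lugs.py <<'E'
from h import *
st();o=observe();p,d=read_camera('wrist')
W=cloud("wrist",d,(o["eef_pos"],o["eef_rot"]))
ex=np.array([.9746,.2237]);ey=np.array([-.2237,.9746]);n0=np.array([.599,.0906])
m2=(W[...,2]>.0635)&(W[...,2]<.069)
X=W[...,:2]-n0;lx=X@ex;ly=X@ey
m2&=(abs(lx)<.1)&(abs(ly)<.07)
n,l,s,c=cv2.connectedComponentsWithStats(m2.astype(np.uint8),connectivity=8)
for i in range(1,n):
    if s[i,4]>8: print(s[i],lx[l==i].min().round(4),lx[l==i].max().round(4),ly[l==i].min().round(4),ly[l==i].max().round(4))
st()
E
python3 lugs.py
```

```text
t 1.65 p [0.4234 0.0937 0.2756] yaw 8.91 tilt 22.84 roll(yz) -0.0044 q [-0.36  0.34 -0.04  2.43  1.75  0.11 -0.4 ] F [ 1.  -2.8  0.6] open 0.0882
[275 178  34  10 249] -0.0787 -0.0692 -0.0157 0.0241
[324 189   8  15  99] -0.0625 -0.0415 0.0414 0.0493
[256 193  10  15 105] -0.0625 -0.039 -0.0427 -0.0323
[329 250   6  11  62] 0.0439 0.0633 0.0415 0.0492
[271 252   8  12  75] 0.0428 0.0649 -0.0408 -0.0327
[291 264  28   6 148] 0.0707 0.081 -0.0154 0.0243
t 1.7 p [0.4226 0.0955 0.2753] yaw 8.79 tilt 22.71 roll(yz) -0.0014 q [-0.37  0.34 -0.04  2.43  1.73  0.11 -0.38] F [-0.4  0.   0.5] open 0.0878
```

```bash
python3 - <<'E'
from h import *
np.set_printoptions(precision=4,suppress=True)
ex=np.array([.9746,.2237]);ey=np.array([-.2237,.9746]);n0=np.array([.599,.0906])
for nm in("top","scene"):
    W=cloud(nm,np.load(nm+"0.npz")["d"]);X=W[...,:2]-n0;lx=X@ex;ly=X@ey
    m=abs(W[...,2]-.06)<.006
    for lo in np.arange(-.13,.10,.02):
        s=m&(lx>lo)&(lx<lo+.02)&(abs(ly)<.13)
        if s.sum()>5: print(nm,round(lo,2),s.sum(),np.percentile(ly[s],[1,99]))
    s=m&(abs(ly)<.08)&(abs(lx)<.16);print("front",np.percentile(lx[s],[.3,1]))
    m2=(W[...,2]>.0635)&(W[...,2]<.07)&(abs(lx)<.085)&(abs(ly)<.055)
    n,l,t,c=cv2.connectedComponentsWithStats(m2.astype(np.uint8),connectivity=8)
    for i in range(1,n):
        if t[i,4]>4: print("lug",t[i],lx[l==i].mean().round(4),ly[l==i].mean().round(4))
E
```

```text
top -0.13 429 [-0.1034  0.1011]
top -0.11 420 [-0.1028  0.1025]
top -0.09 412 [-0.1035  0.1022]
top -0.07 411 [-0.1023  0.1005]
top -0.05 402 [-0.103   0.1005]
top -0.03 399 [-0.1037  0.1011]
top -0.01 422 [-0.1024  0.1074]
top 0.01 404 [-0.1034  0.1043]
top 0.03 380 [-0.104   0.1012]
top 0.05 138 [-0.1038  0.099 ]
top 0.07 40 [-0.1045 -0.085 ]
top 0.09 34 [-0.1055 -0.0854]
front [-0.1352 -0.1338]
lug [277 148   8   4  12] 0.0474 -0.0434
lug [274 153   5   4   7] 0.0377 -0.0278
lug [252 154   3   4   8] 0.0479 0.0402
lug [281 155   3   3   5] 0.0282 -0.0457
lug [280 160   5   3   7] 0.0125 -0.0414
lug [256 163   4   4   5] 0.0184 0.0333
lug [259 166   2   5   5] 0.006 0.0296
lug [260 171   5   2   5] -0.0067 0.0241
lug [277 171   5   4   7] -0.0211 -0.0251
lug [272 172   4   3   6] -0.0182 -0.01
lug [285 179   5   7  14] -0.0541 -0.0416
lug [258 184   4   5  12] -0.0488 0.0397
lug [275 187   4   2   5] -0.0653 -0.0083
lug [275 189  10   6  22] -0.077 -0.013
lug [268 191   5   4   9] -0.0752 0.013
scene -0.13 82 [-0.1015 -0.0172]
scene -0.11 86 [-0.1023 -0.0219]
scene -0.09 79 [-0.1021 -0.0286]
scene -0.07 80 [-0.1035 -0.0312]
scene -0.05 70 [-0.1018 -0.0399]
scene -0.03 70 [-0.1019 -0.0438]
scene -0.01 69 [-0.103  -0.0499]
scene 0.01 60 [-0.1033 -0.0564]
scene 0.03 57 [-0.1037 -0.0602]
scene 0.05 51 [-0.1026 -0.0651]
scene 0.07 49 [-0.1033 -0.0698]
scene 0.09 36 [-0.1031 -0.0773]
front [-0.1299 -0.129 ]
lug [356 229   3   6   8] -0.0499 -0.0414
```

```bash
python3 -c "
from h import *
plan([.41,-.36,.22],toolR(-4,25),14)"
```

```text
start [0.4226 0.0955 0.2753] dist 0.459
[1, 0.0014, -0.032, -0.0069, 0.84, -0.16, -0.36] 
[1, 0.0016, -0.0321, -0.0065, 0.84, -0.16, -0.36] 
[1, 0.0018, -0.0322, -0.006, 0.84, -0.16, -0.36] 
[1, 0.002, -0.0323, -0.0056, 0.84, -0.16, -0.36] 
[1, 0.0022, -0.0323, -0.0051, 0.84, -0.16, -0.36] 

[1, 0.0024, -0.0324, -0.0046, 0.84, -0.16, -0.36] 
[1, 0.0026, -0.0324, -0.0042, 0.84, -0.16, -0.36] 
[1, 0.0028, -0.0325, -0.0037, 0.84, -0.16, -0.36] 
[1, 0.0029, -0.0325, -0.0032, 0.84, -0.16, -0.36] 
[1, 0.0031, -0.0325, -0.0028, 0.84, -0.16, -0.36] 

[1, 0.0033, -0.0325, -0.0023, 0.84, -0.16, -0.36] 
[1, 0.0035, -0.0325, -0.0018, 0.84, -0.16, -0.36] 
[1, 0.0037, -0.0325, -0.0014, 0.84, -0.16, -0.36] 
[1, 0.004, -0.0325, -0.0009, 0.84, -0.16, -0.36]
```

>>> servo_tool:
  moves:
    - [1,0.002,-0.035,-0.004,0.8,0,-0.3]
    - [1,0.002,-0.035,-0.003,0.8,0,-0.3]
    - [1,0.002,-0.035,-0.003,0.8,0,-0.3]
    - [1,0.002,-0.035,-0.003,0.8,0,-0.3]
    - [1,0.002,-0.035,-0.003,0.8,0,-0.3]

```text
time: 2.2
eef_pos: [0.4365, -0.0667, 0.2588]
eef_rot: [-0.024, 0.554, 0.046, 0.831]
force: [1.0, 0.4, -0.1]
opening: 0.0881
```

```bash
python3 -c "
from h import *
st();plan([.41,-.36,.22],toolR(-4,25),10)"
```

```text
t 2.2 p [ 0.4365 -0.0667  0.2588] yaw 5.91 tilt 22.63 roll(yz) 0.0103 q [ 0.35  0.41 -0.35  2.41  2.18  0.08 -0.44] F [ 1.   0.4 -0.1] open 0.0881
start [ 0.4365 -0.0667  0.2588] dist 0.297
[1, 0.0011, -0.0289, -0.0066, 0.88, -0.24, -0.45] 
[1, 0.0013, -0.029, -0.0062, 0.88, -0.24, -0.45] 
[1, 0.0015, -0.0291, -0.0057, 0.88, -0.24, -0.45] 
[1, 0.0017, -0.0292, -0.0053, 0.88, -0.24, -0.45] 
[1, 0.002, -0.0292, -0.0048, 0.88, -0.24, -0.45] 

[1, 0.0022, -0.0293, -0.0044, 0.88, -0.24, -0.45] 
[1, 0.0024, -0.0293, -0.0039, 0.88, -0.24, -0.45] 
[1, 0.0026, -0.0294, -0.0035, 0.88, -0.24, -0.45] 
[1, 0.0028, -0.0294, -0.0031, 0.88, -0.24, -0.45] 
[1, 0.003, -0.0294, -0.0026, 0.88, -0.24, -0.45]
```

>>> servo_tool:
  moves:
    - [1,0.002,-0.035,0.002,0.8,-0.2,-0.4]
    - [1,0.002,-0.036,-0.001,0.8,-0.2,-0.4]
    - [1,0.002,-0.036,-0.003,0.8,-0.2,-0.4]
    - [1,0.002,-0.036,-0.005,0.8,-0.2,-0.4]
    - [1,0.002,-0.036,-0.005,0.8,-0.2,-0.4]

```text
time: 2.7
eef_pos: [0.4455, -0.1999, 0.2427]
eef_rot: [-0.01, 0.547, 0.018, 0.837]
force: [1.0, -0.7, -0.3]
opening: 0.0881
```

```bash
python3 -c "
from h import *
st();plan([.41,-.36,.22],toolR(-4,25),5)"
```

```text
t 2.7 p [ 0.4455 -0.1999  0.2427] yaw 2.34 tilt 23.6 roll(yz) 0.0039 q [ 0.78  0.51 -0.5   2.29  1.43  0.07  0.58] F [ 1.  -0.7 -0.3] open 0.0881
start [ 0.4455 -0.1999  0.2427] dist 0.166
[1, 0.0007, -0.0317, -0.0095, 1.14, -0.28, -0.56] 
[1, 0.001, -0.0319, -0.0088, 1.14, -0.28, -0.56] 
[1, 0.0012, -0.0321, -0.0082, 1.14, -0.28, -0.56] 
[1, 0.0015, -0.0322, -0.0076, 1.14, -0.28, -0.56] 
[1, 0.0018, -0.0323, -0.0069, 1.14, -0.28, -0.56]
```

>>> servo_tool:
  moves:
    - [1,0.001,-0.036,-0.005,1.2,-0.3,-0.5]
    - [1,0.001,-0.036,-0.007,1.2,-0.3,-0.5]
    - [1,0.001,-0.036,-0.008,1.2,-0.3,-0.5]
    - [1,0.002,-0.033,-0.008,1.2,-0.3,-0.5]
    - [1,0.002,-0.033,-0.007,1.2,-0.3,-0.5]

```text
time: 3.2
eef_pos: [0.4218, -0.3651, 0.2197]
eef_rot: [0.025, 0.537, -0.022, 0.843]
force: [-0.1, -0.3, 0.7]
opening: 0.0881
```

```bash
python3 -c "
from h import *
st();p,d=read_camera('wrist');st();o=observe();p,d=read_camera('wrist');st();np.savez('w2.npz',p=p,d=d,e=o['eef_pos'],r=o['eef_rot']);cv2.imwrite('pics/w2.png',p[:,:,::-1])
W=cloud('wrist',d,(o['eef_pos'],o['eef_rot']))
m=(W[...,2]>.036)&(W[...,2]<.05)&(W[...,0]>.41)&(W[...,0]<.59)&(W[...,1]<-.31)&(W[...,1]>-.43)
n,l,s,c=cv2.connectedComponentsWithStats(m.astype(np.uint8),connectivity=8)
for i in range(1,n):
    if s[i,4]>50:
        P=W[l==i];r=cv2.minAreaRect((P[:,:2]*1000).astype(np.float32));print(s[i],r,cv2.boxPoints(r).tolist(),np.percentile(P[:,2],[5,50,95]))
"
```

```text
t 3.2 p [ 0.4218 -0.3651  0.2197] yaw -3.7 tilt 25.03 roll(yz) 0.0183 q [ 1.31  0.73 -0.85  2.08  1.06  0.3   1.21] F [-0.1 -0.3  0.7] open 0.0881
t 3.25 p [ 0.4187 -0.3721  0.2175] yaw -4.35 tilt 24.82 roll(yz) 0.0163 q [ 1.32  0.73 -0.85  2.08  1.06  0.3   1.22] F [-0.8 -4.4 -1.2] open 0.0877
t 3.3 p [ 0.4195 -0.3692  0.218 ] yaw -4.23 tilt 24.87 roll(yz) 0.018 q [ 1.31  0.73 -0.85  2.08  1.06  0.3   1.21] F [-1.4  0.4  0.3] open 0.0883
[ 292  118   68  107 1698] ((496.4776611328125, -367.653076171875), (62.075218200683594, 130.71946716308594), 85.03352355957031) [[428.6763000488281, -392.915771484375], [558.9049682617188, -404.2325439453125], [564.279052734375, -342.390380859375], [434.05035400390625, -331.0736083984375]] [0.03716582 0.04261479 0.04378922]
[306 127  31  27 615] ((453.82427978515625, -368.32147216796875), (27.908432006835938, 28.977020263671875), 23.702241897583008) [[435.2229919433594, -360.66448974609375], [446.8713073730469, -387.19720458984375], [472.4255676269531, -375.97845458984375], [460.7772521972656, -349.44573974609375]] [0.03640606 0.03977432 0.04268943]
[314 163  29  24 482] ((495.7741394042969, -363.52923583984375), (27.2590274810791, 28.571929931640625), 13.620776176452637) [[479.1636962890625, -352.854736328125], [485.8922119140625, -380.62310791015625], [512.3845825195312, -374.2037353515625], [505.65606689453125, -346.43536376953125]] [0.03640088 0.03985241 0.04281332]
[307 195  26  21 387] ((536.8619384765625, -375.34393310546875), (27.644853591918945, 28.72475814819336), 3.541504383087158) [[522.1787109375, -361.86279296875], [523.953125, -390.53271484375], [551.545166015625, -388.8250732421875], [549.770751953125, -360.1551513671875]] [0.03635873 0.0397364  0.04268028]
```

View pics/w2.png

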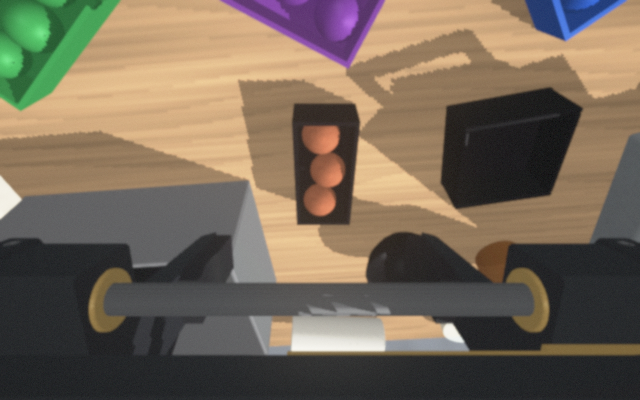

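```bash
python3 -c "
from h import *
a=np.load('w2.npz');W=cloud('wrist',a['d'],(a['e'],a['r']))
m=(W[...,0]>.42)&(W[...,0]<.57)&(W[...,1]<-.335)&(W[...,1]>-.40)
print(np.percentile(W[m][:,2],[95,99,99.8]))
T=toolR(-5,25);G=np.array([.4965,-.368,.031]);X=T.apply([1,0,0])
plan(G-.07*X,T,5)
plan(G,T,5,p0=G-.07*X,R0=T)"
```

```text
[0.04314117 0.04375934 0.0441508 ]
start [ 0.4195 -0.3692  0.218 ] dist 0.132
[1, 0.0264, 0.001, -0.0019, 0.05, -0.03, -0.25] 
[1, 0.0264, 0.0011, -0.0019, 0.05, -0.03, -0.25] 
[1, 0.0264, 0.0012, -0.0019, 0.05, -0.03, -0.25] 
[1, 0.0264, 0.0014, -0.0019, 0.05, -0.03, -0.25] 
[1, 0.0264, 0.0015, -0.0019, 0.05, -0.03, -0.25] 

start [ 0.467  -0.3654  0.0944] dist 0.07
[1, 0.014, -0.0, 0.0, 0.0, 0.0, 0.0] 
[1, 0.014, -0.0, 0.0, 0.0, 0.0, 0.0] 
[1, 0.014, -0.0, 0.0, 0.0, 0.0, 0.0] 
[1, 0.014, -0.0, 0.0, 0.0, 0.0, 0.0] 
[1, 0.014, -0.0, 0.0, 0.0, 0.0, 0.0]
```

>>> servo_tool:
  moves:
    - [1,0.027,0.001,-0.002,0,0,-0.25]
    - [1,0.027,0.001,-0.002,0,0,-0.25]
    - [1,0.027,0.001,-0.002,0,0,-0.25]
    - [1,0.027,0.001,-0.002,0,0,-0.25]
    - [1,0.018,0.001,-0.002,0,0,-0.2]

```text
time: 3.8
eef_pos: [0.4597, -0.3648, 0.1171]
eef_rot: [0.021, 0.54, -0.036, 0.841]
force: [-0.6, 0.4, 0.0]
opening: 0.0877
```

```bash
python3 -c "
from h import *
st();T=toolR(-5,25);G=np.array([.4965,-.368,.031]);plan(G,T,5)"
```

```text
t 3.8 p [ 0.4597 -0.3648  0.1171] yaw -4.73 tilt 24.56 roll(yz) -0.003 q [ 1.15  0.92 -0.73  2.09  1.88  0.31  0.41] F [-0.6  0.4  0. ] open 0.0877
start [ 0.4597 -0.3648  0.1171] dist 0.094
[1, 0.0187, 0.0, -0.0004, 0.06, -0.09, 0.01] 
[1, 0.0187, 0.0, -0.0005, 0.06, -0.09, 0.01] 
[1, 0.0187, 0.0, -0.0005, 0.06, -0.09, 0.01] 
[1, 0.0187, 0.0, -0.0005, 0.06, -0.09, 0.01] 
[1, 0.0187, 0.0, -0.0006, 0.06, -0.09, 0.01]
```

>>> servo_tool:
  moves:
    - [1,0.019,0,0,0,-0.1,0]
    - [1,0.019,0,0,0,-0.1,0]
    - [1,0.018,0,0,0,-0.1,0]
    - [1,0.016,0,0,0,-0.1,0]
    - [1,0.008,0,0,0,0,0]

```text
time: 4.3
eef_pos: [0.4973, -0.356, 0.0373]
eef_rot: [0.022, 0.542, -0.028, 0.84]
force: [-1.5, -1.1, 1.2]
opening: 0.0882
```

```bash
python3 -c "
from h import *
st();T=toolR(-5,25);G=np.array([.4965,-.368,.031]);plan(G,T,3)"
```

```text
t 4.3 p [ 0.4973 -0.356   0.0373] yaw -4.06 tilt 24.27 roll(yz) 0.0072 q [ 1.12  1.12 -0.79  2.02  2.02  0.45  0.33] F [-1.5 -1.1  1.2] open 0.0882
start [ 0.4973 -0.356   0.0373] dist 0.014
[1, 0.0019, -0.004, -0.0008, 0.23, -0.24, -0.26] 
[1, 0.0019, -0.004, -0.0008, 0.23, -0.24, -0.26] 
[1, 0.0019, -0.004, -0.0008, 0.23, -0.24, -0.26]
```

>>> servo_tool:
  moves:
    - [1,0.001,-0.004,0,0.2,-0.2,-0.2]
    - [1,0.002,-0.004,0,0.2,-0.2,-0.2]
    - [1,0.001,-0.003,0,0.2,-0.2,-0.1]
    - [1,0,0,0,0,0,0]
    - [1,0,0,0,0,0,0]

```text
time: 4.8
eef_pos: [0.499, -0.3651, 0.0339]
eef_rot: [0.024, 0.539, -0.033, 0.842]
force: [-0.0, 0.0, 0.2]
opening: 0.0881
```

```bash
python3 -c "
from h import *
st();T=toolR(-5,25);G=np.array([.4965,-.368,.031]);plan(G,T,3)"
```

```text
t 4.8 p [ 0.499  -0.3651  0.0339] yaw -4.64 tilt 24.76 roll(yz) 0.0048 q [ 1.13  1.13 -0.79  2.01  2.04  0.45  0.33] F [-0.   0.   0.2] open 0.0881
start [ 0.499  -0.3651  0.0339] dist 0.005
[1, 0.0006, -0.001, -0.0011, 0.07, -0.08, -0.13] 
[1, 0.0006, -0.001, -0.0011, 0.07, -0.08, -0.13] 
[1, 0.0006, -0.001, -0.0011, 0.07, -0.08, -0.13]
```

>>> servo_tool:
  moves:
    - [1,0.001,-0.002,-0.001,0.1,-0.1,-0.1]
    - [1,0.001,-0.001,-0.001,0.1,-0.1,-0.1]
    - [1,0,0,0,0,0,0]
    - [-1,0,0,0,0,0,0]
    - [-1,0,0,0,0,0,0]
  force: 30

```text
time: 5.3
eef_pos: [0.4973, -0.3687, 0.0319]
eef_rot: [0.024, 0.537, -0.036, 0.843]
force: [-0.6, -0.1, 0.0]
opening: 0.0742
```

>>> servo_tool:
  moves:
    - [-1,0,0,0,0,0,0]
    - [-1,0,0,0,0,0,0]
    - [-1,0,0,0,0,0,0]
    - [-1,0,0,0,0,0,0]
    - [-1,0,0,0,0,0,0]

```text
time: 5.8
eef_pos: [0.4973, -0.3686, 0.0319]
eef_rot: [0.024, 0.537, -0.036, 0.843]
force: [0.4, 0.4, 0.1]
opening: 0.0618
```

```bash
python3 -c "
from h import *
st();o=observe();p,d=read_camera('wrist');st();np.savez('w3.npz',p=p,d=d,e=o['eef_pos'],r=o['eef_rot']);cv2.imwrite('pics/w3.png',p[:,:,::-1])
"
```

```text
t 5.8 p [ 0.4973 -0.3686  0.0319] yaw -4.96 tilt 25.0 roll(yz) 0.0023 q [ 1.14  1.13 -0.79  2.01  2.05  0.45  0.32] F [0.4 0.4 0.1] open 0.0618
t 5.85 p [ 0.4973 -0.3686  0.0319] yaw -4.95 tilt 25.01 roll(yz) 0.0023 q [ 1.14  1.13 -0.79  2.01  2.05  0.45  0.32] F [ 0.5 -0.5  0.2] open 0.0623
```

View pics/w3.png

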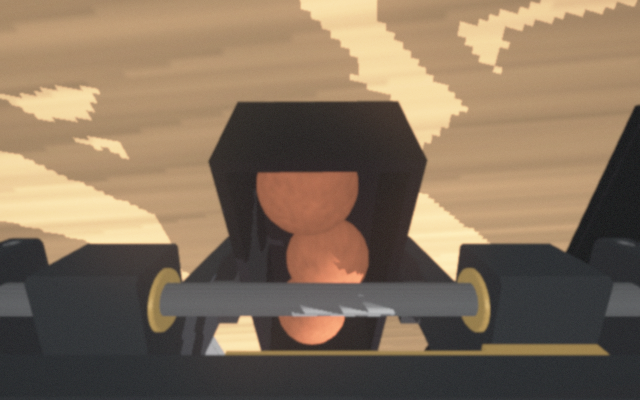

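```bash
cat > tr.py <<'E'
from h import *
import sys
def trayrel(f):
    a=np.load(f);K=camera_info('wrist');d=a['d']
    W=cloud('wrist',d,(np.zeros(3),np.array([0,0,0,1.])))  # tool coords
    # rotate about y so that tray-level: tilt 25 => level frame f=fwd,u=up
    t=np.radians(float(sys.argv[2]) if len(sys.argv)>2 else 25);
    X=W[...,0];Z=W[...,2];f_=X*np.sin(t)+Z*np.cos(t);u_=-X*np.cos(t)+Z*np.sin(t);y=W[...,1]
    return f_,u_,y,d
f_,u_,y,d=trayrel(sys.argv[1])
m=(abs(y)<.045)&(u_<.02)&(u_>-.05)&(d>.05)&(f_<.0)
print("front face fwd (p1,5,50)",np.percentile(f_[m&(u_>-.025)&(u_<.006)&(f_<-.05)],[1,5,50]))
for lo in np.arange(-.03,.02,.005):
    s=m&(u_>lo)&(u_<lo+.005)
    if s.sum()>10: print(round(lo,3),s.sum(),np.percentile(f_[s],[1,10,50]).round(4),np.percentile(y[s],[1,99]).round(4))
E
python3 tr.py w3.npz 25
```

```text
front face fwd (p1,5,50) [-0.06628262 -0.06605964 -0.06554254]
-0.03 3575 [-0.0982 -0.0921 -0.0655] [-0.0435  0.0427]
-0.025 1290 [-0.0661 -0.0659 -0.0655] [-0.029   0.0311]
-0.02 1553 [-0.0662 -0.0659 -0.0654] [-0.0297  0.0316]
-0.015 1904 [-0.0662 -0.0659 -0.0653] [-0.0413  0.0429]
-0.01 2577 [-0.0663 -0.0659 -0.0651] [-0.0414  0.0429]
-0.005 3709 [-0.0662 -0.0658 -0.0453] [-0.0414  0.042 ]
0.0 5508 [-0.0662 -0.0658 -0.0489] [-0.0407  0.0414]
0.005 7771 [-0.0662 -0.0657 -0.0481] [-0.0405  0.0407]
0.01 6822 [-0.0661 -0.0652 -0.0539] [-0.041   0.0413]
0.015 579 [-0.0214 -0.0209 -0.0192] [-0.0447  0.0447]
```

```bash
python3 -c "
from h import *
T=toolR(-5,25);a=[.490,-.368,.19];b=[.482,.065,.205];T2=toolR(12.93,25)
plan(a,T,5);plan(b,T2,15,p0=a,R0=T)"
```

```text
start [ 0.4973 -0.3686  0.0319] dist 0.158
[1, -0.0293, 0.0001, 0.012, -0.0, 0.0, -0.03] 
[1, -0.0293, 0.0001, 0.012, -0.0, 0.0, -0.03] 
[1, -0.0293, 0.0, 0.012, -0.0, 0.0, -0.03] 
[1, -0.0293, 0.0, 0.012, -0.0, 0.0, -0.03] 
[1, -0.0293, 0.0, 0.012, -0.0, 0.0, -0.03] 

start [ 0.49  -0.368  0.19 ] dist 0.433
[1, -0.0022, 0.0287, -0.0023, -1.08, -0.0, 0.51] 
[1, -0.0019, 0.0288, -0.0018, -1.08, 0.0, 0.51] 
[1, -0.0017, 0.0288, -0.0013, -1.08, -0.0, 0.51] 
[1, -0.0014, 0.0288, -0.0007, -1.08, -0.0, 0.51] 
[1, -0.0012, 0.0289, -0.0002, -1.08, 0.0, 0.51] 

[1, -0.0009, 0.0289, 0.0004, -1.08, -0.0, 0.51] 
[1, -0.0007, 0.0289, 0.0009, -1.08, -0.0, 0.51] 
[1, -0.0004, 0.0288, 0.0015, -1.08, -0.0, 0.51] 
[1, -0.0002, 0.0288, 0.002, -1.08, 0.0, 0.51] 
[1, 0.0001, 0.0288, 0.0026, -1.08, -0.0, 0.51] 

[1, 0.0003, 0.0287, 0.0031, -1.08, -0.0, 0.51] 
[1, 0.0006, 0.0287, 0.0037, -1.08, -0.0, 0.51] 
[1, 0.0009, 0.0286, 0.0042, -1.08, 0.0, 0.51] 
[1, 0.0011, 0.0285, 0.0047, -1.08, -0.0, 0.51] 
[1, 0.0014, 0.0284, 0.0053, -1.08, 0.0, 0.51]
```

>>> servo_tool:
  moves:
    - [-1,-0.01,0,0.004,0,0,0]
    - [-1,-0.02,0,0.009,0,0,0]
    - [-1,-0.03,0,0.013,0,0,0]
    - [-1,-0.035,0,0.014,0,0,0]
    - [-1,-0.035,0,0.012,0,0,0]

```text
time: 6.35
eef_pos: [0.4877, -0.3712, 0.1577]
eef_rot: [0.026, 0.539, -0.04, 0.841]
force: [0.3, -1.2, -0.7]
opening: 0.0614
```

```bash
python3 -c "
from h import *
st();b=[.482,.065,.205];T2=toolR(12.93,25)
plan(b,T2,15)"
```

```text
t 6.35 p [ 0.4877 -0.3712  0.1577] yaw -5.43 tilt 24.65 roll(yz) 0.0001 q [ 1.07  0.83 -0.64  2.01  1.41  0.22  0.81] F [ 0.3 -1.2 -0.7] open 0.0614
start [ 0.4877 -0.3712  0.1577] dist 0.439
[1, -0.0042, 0.0289, -0.0015, -1.11, -0.02, 0.51] 
[1, -0.0039, 0.029, -0.001, -1.11, -0.02, 0.51] 
[1, -0.0036, 0.029, -0.0004, -1.11, -0.02, 0.51] 
[1, -0.0034, 0.0291, 0.0002, -1.11, -0.02, 0.51] 
[1, -0.0031, 0.0291, 0.0007, -1.11, -0.02, 0.51] 

[1, -0.0029, 0.0291, 0.0013, -1.11, -0.02, 0.51] 
[1, -0.0026, 0.0291, 0.0019, -1.11, -0.02, 0.51] 
[1, -0.0023, 0.0291, 0.0024, -1.11, -0.02, 0.51] 
[1, -0.0021, 0.029, 0.003, -1.11, -0.02, 0.51] 
[1, -0.0018, 0.029, 0.0035, -1.11, -0.02, 0.51] 

[1, -0.0016, 0.0289, 0.0041, -1.11, -0.02, 0.51] 
[1, -0.0013, 0.0288, 0.0047, -1.11, -0.02, 0.51] 
[1, -0.001, 0.0288, 0.0052, -1.11, -0.02, 0.51] 
[1, -0.0008, 0.0287, 0.0058, -1.11, -0.02, 0.51] 
[1, -0.0005, 0.0286, 0.0063, -1.11, -0.02, 0.51]
```

>>> servo_tool:
  moves:
    - [-1,-0.008,0.024,0.003,-0.9,0,0.4]
    - [-1,-0.006,0.03,0.003,-1.1,0,0.5]
    - [-1,-0.005,0.03,0.003,-1.1,0,0.5]
    - [-1,-0.004,0.03,0.002,-1.1,0,0.5]
    - [-1,-0.003,0.03,0.002,-1.1,0,0.5]

```text
time: 6.85
eef_pos: [0.4961, -0.2291, 0.1942]
eef_rot: [-0.005, 0.538, -0.004, 0.843]
force: [-0.0, 0.3, -1.0]
opening: 0.0619
```

```bash
python3 -c "
from h import *
st();b=[.482,.065,.205];T2=toolR(12.93,25)
plan(b,T2,10)"
```

```text
t 6.85 p [ 0.4961 -0.2291  0.1942] yaw -0.06 tilt 24.94 roll(yz) -0.0123 q [ 0.93  0.74 -0.8   2.2   1.77  0.36  0.26] F [-0.   0.3 -1. ] open 0.0619
start [ 0.4961 -0.2291  0.1942] dist 0.295
[1, -0.0019, 0.0294, -0.0007, -1.15, -0.01, 0.61] 
[1, -0.0016, 0.0294, -0.0001, -1.15, -0.01, 0.61] 
[1, -0.0013, 0.0294, 0.0005, -1.15, -0.01, 0.61] 
[1, -0.001, 0.0294, 0.0011, -1.15, -0.01, 0.61] 
[1, -0.0007, 0.0294, 0.0017, -1.15, -0.01, 0.61] 

[1, -0.0003, 0.0294, 0.0022, -1.15, -0.01, 0.61] 
[1, -0.0, 0.0293, 0.0028, -1.15, -0.01, 0.61] 
[1, 0.0003, 0.0293, 0.0034, -1.15, -0.01, 0.61] 
[1, 0.0006, 0.0292, 0.004, -1.15, -0.01, 0.61] 
[1, 0.0009, 0.0291, 0.0046, -1.15, -0.01, 0.61]
```

>>> servo_tool:
  moves:
    - [-1,-0.002,0.03,0,-1.2,0,0.6]
    - [-1,-0.002,0.03,0,-1.2,0,0.6]
    - [-1,-0.001,0.03,0.001,-1.2,0,0.6]
    - [-1,-0.001,0.03,0.002,-1.2,0,0.6]
    - [-1,0,0.03,0.002,-1.2,0,0.6]

```text
time: 7.35
eef_pos: [0.4886, -0.0718, 0.204]
eef_rot: [-0.037, 0.536, 0.049, 0.842]
force: [0.6, 0.2, -1.5]
opening: 0.0613
```

```bash
python3 -c "
from h import *
st();b=[.482,.065,.205];T2=toolR(12.93,25)
plan(b,T2,5)"
```

```text
t 7.35 p [ 0.4886 -0.0718  0.204 ] yaw 7.01 tilt 24.98 roll(yz) -0.0099 q [ 0.72  0.74 -1.01  2.36  1.87  0.59 -0.08] F [ 0.6  0.2 -1.5] open 0.0613
start [ 0.4886 -0.0718  0.204 ] dist 0.137
[1, 0.0004, 0.0273, 0.002, -1.02, -0.01, 0.6] 
[1, 0.0007, 0.0273, 0.0025, -1.02, -0.01, 0.6] 
[1, 0.001, 0.0272, 0.003, -1.02, -0.01, 0.6] 
[1, 0.0013, 0.0271, 0.0035, -1.02, -0.01, 0.6] 
[1, 0.0016, 0.027, 0.004, -1.02, -0.01, 0.6]
```

>>> servo_tool:
  moves:
    - [-1,0,0.028,0.002,-1,0,0.6]
    - [-1,0,0.028,0.003,-1,0,0.6]
    - [-1,0.001,0.028,0.003,-1,0,0.6]
    - [-1,0.001,0.027,0.004,-1,0,0.6]
    - [-1,0.001,0.02,0.004,-0.7,0,0.4]

```text
time: 7.85
eef_pos: [0.4791, 0.0677, 0.2098]
eef_rot: [-0.061, 0.535, 0.095, 0.837]
force: [0.0, -1.6, -2.4]
opening: 0.0618
```

```bash
python3 -c "
from h import *
st();f=np.array([.9746,.2237,0]);b=np.array([.5997,.0920,.118]);T2=toolR(12.93,25)
plan(b,T2,10)"
```

```text
t 7.85 p [0.4791 0.0677 0.2098] yaw 12.97 tilt 24.88 roll(yz) 0.0006 q [ 0.42  0.75 -1.1   2.39  1.8   0.74 -0.27] F [ 0.  -1.6 -2.4] open 0.0618
start [0.4791 0.0677 0.2098] dist 0.153
[1, 0.0135, -0.0003, 0.0073, 0.0, -0.01, -0.01] 
[1, 0.0135, -0.0003, 0.0073, 0.0, -0.01, -0.01] 
[1, 0.0135, -0.0003, 0.0073, 0.0, -0.01, -0.01] 
[1, 0.0135, -0.0003, 0.0073, 0.0, -0.01, -0.01] 
[1, 0.0135, -0.0003, 0.0073, 0.0, -0.01, -0.01] 

[1, 0.0135, -0.0003, 0.0073, 0.0, -0.01, -0.01] 
[1, 0.0135, -0.0003, 0.0073, 0.0, -0.01, -0.01] 
[1, 0.0135, -0.0003, 0.0073, 0.0, -0.01, -0.01] 
[1, 0.0135, -0.0003, 0.0073, 0.0, -0.01, -0.01] 
[1, 0.0135, -0.0003, 0.0073, 0.0, -0.01, -0.01]
```

>>> servo_tool:
  moves:
    - [-1,0.017,0,0.009,0,0,0]
    - [-1,0.019,0,0.011,0,0,0]
    - [-1,0.019,0,0.011,0,0,0]
    - [-1,0.019,0,0.011,0,0,0]
    - [-1,0.016,0,0.01,0,0,0]

```text
time: 8.35
eef_pos: [0.5607, 0.0938, 0.1523]
eef_rot: [-0.064, 0.534, 0.101, 0.837]
force: [-0.5, 0.7, -1.2]
opening: 0.0619
```

```bash
python3 -c "
from h import *
st();b=np.array([.5997,.0920,.112]);T2=toolR(12.93,25)
plan(b,T2,4)"
```

```text
t 8.35 p [0.5607 0.0938 0.1523] yaw 13.76 tilt 24.93 roll(yz) 0.0007 q [ 0.33  0.92 -1.    2.2   1.85  0.77 -0.17] F [-0.5  0.7 -1.2] open 0.0619
start [0.5607 0.0938 0.1523] dist 0.056
[1, 0.0131, -0.0027, 0.0042, 0.18, -0.02, -0.1] 
[1, 0.0131, -0.0027, 0.0042, 0.18, -0.02, -0.1] 
[1, 0.0131, -0.0027, 0.0043, 0.18, -0.02, -0.1] 
[1, 0.0131, -0.0026, 0.0043, 0.18, -0.02, -0.1]
```

>>> servo_tool:
  moves:
    - [-1,0.013,-0.003,0.004,0.2,0,-0.1]
    - [-1,0.013,-0.003,0.004,0.2,0,-0.1]
    - [-1,0.012,-0.003,0.004,0.2,0,-0.1]
    - [-1,0.01,-0.002,0.004,0.2,0,-0.1]
    - [-1,0,0,0,0,0,0]

```text
time: 8.85
eef_pos: [0.5991, 0.0902, 0.1126]
eef_rot: [-0.06, 0.535, 0.093, 0.837]
force: [-0.2, -0.6, -1.3]
opening: 0.0621
```

```bash
python3 -c "
from h import *
st();b=np.array([.5997,.0920,.112]);T2=toolR(12.93,25)
plan(b,T2,2)
o=observe();p,d=read_camera('wrist');st();np.savez('w4.npz',p=p,d=d,e=o['eef_pos'],r=o['eef_rot']);cv2.imwrite('pics/w4.png',p[:,:,::-1])
p,d=read_camera('top');crop(p,190,90,340,230,5,'pics/top4.png')
"
```

```text
t 8.85 p [0.5991 0.0902 0.1126] yaw 12.72 tilt 24.82 roll(yz) -0.0002 q [ 0.32  1.01 -0.96  2.11  1.89  0.77 -0.13] F [-0.2 -0.6 -1.3] open 0.0621
start [0.5991 0.0902 0.1126] dist 0.002
[1, 0.0005, 0.0008, 0.0003, -0.09, -0.09, 0.05] 
[1, 0.0005, 0.0008, 0.0003, -0.09, -0.09, 0.05] 
t 8.9 p [0.5986 0.0904 0.113 ] yaw 12.77 tilt 24.81 roll(yz) 0.0001 q [ 0.32  1.01 -0.96  2.11  1.89  0.77 -0.13] F [-0.2  0.  -2.1] open 0.0616
```

View pics/w4.png

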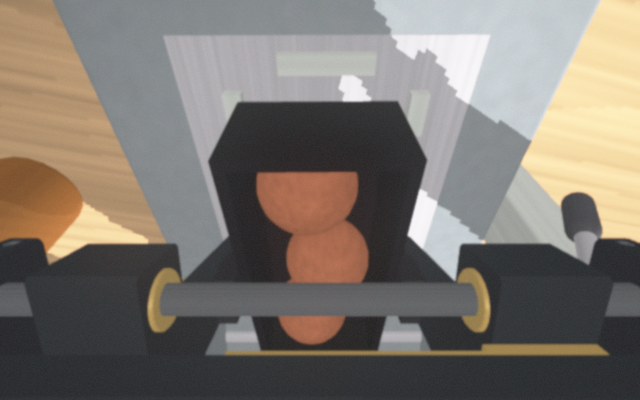

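View pics/top4.png

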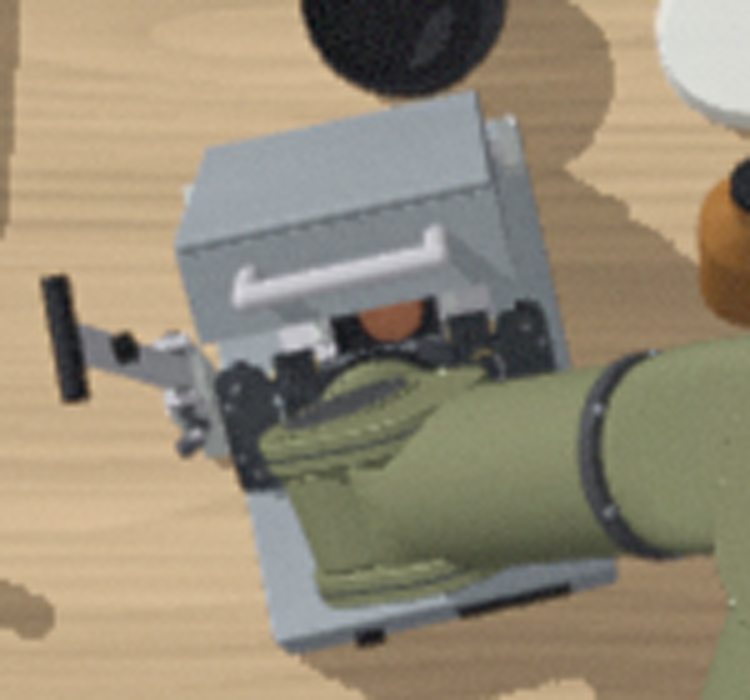

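```bash
cat > rel.py <<'E'
from h import *
import sys
a=np.load(sys.argv[1]);W=cloud('wrist',a['d'],(a['e'],a['r']));ex=np.array([.9746,.2237]);ey=np.array([-.2237,.9746])
X=W[...,:2]-np.array([.5992,.0919]);lx=X@ex;ly=X@ey;z=W[...,2]
print("deck z",np.median(z[(abs(ly)<.05)&(lx<-.09)&(lx>-.12)]))
dz=np.median(z[(abs(ly)<.05)&(lx<-.09)&(lx>-.12)])
m=(z>dz+.003)&(z<dz+.009)&(abs(lx)<.1)&(abs(ly)<.06)
n,l,s,c=cv2.connectedComponentsWithStats(m.astype(np.uint8),connectivity=8)
for i in range(1,n):
    if s[i,4]>30: print(s[i],np.percentile(lx[l==i],[2,98]).round(4),np.percentile(ly[l==i],[2,98]).round(4))
m=(z>dz+.015)&(z<dz+.05)&(lx<-.05)&(lx>-.09)&(abs(ly)<.05)
print("tray front",np.percentile(lx[m],[2,50]).round(4),np.percentile(ly[m],[.5,99.5]).round(4),"zmin-deck",(z[m].min()-dz).round(4))
for lo in (-.025,0,.01): 
    k=m&(ly>lo)&(ly<lo+.012);print("  at y",lo,np.median(lx[k]).round(4))
E
python3 rel.py w4.npz
```

```text
deck z 0.06080540600492529
[ 276   52  101   24 2280] [-0.0785 -0.0704] [-0.016   0.0224]
[406  91  25  45 743] [-0.0625 -0.0438] [0.04   0.0481]
[222  92  21  30 337] [-0.0627 -0.0518] [-0.0417 -0.0338]
tray front [-0.0662 -0.0656] [-0.031   0.0303] zmin-deck 0.02
  at y -0.025 -0.0656
  at y 0 -0.0656
  at y 0.01 -0.0656
```

```bash
python3 -c "
from h import *
st();T2=toolR(12.93,25);b=np.array([.600,.0931,.096])
plan(b,T2,4)"
```

```text
t 8.95 p [0.5982 0.0908 0.1135] yaw 12.82 tilt 24.83 roll(yz) 0.0002 q [ 0.32  1.01 -0.96  2.11  1.89  0.77 -0.13] F [ 0.  -1.4 -2.6] open 0.0617
start [0.5982 0.0908 0.1135] dist 0.018
[1, 0.0042, 0.0005, -0.0013, -0.03, -0.04, 0.01] 
[1, 0.0042, 0.0005, -0.0013, -0.03, -0.04, 0.01] 
[1, 0.0042, 0.0005, -0.0013, -0.03, -0.04, 0.01] 
[1, 0.0042, 0.0005, -0.0013, -0.03, -0.04, 0.01]
```

>>> servo_tool:
  moves:
    - [-1,0.004,0.0008,-0.001,0,-0.1,0]
    - [-1,0.004,0.0008,-0.001,0,-0.1,0]
    - [-1,0.004,0.0006,-0.001,0,0,0]
    - [-1,0.004,0,-0.001,0,0,0]
    - [-1,0,0,0,0,0,0]

```text
time: 9.45
eef_pos: [0.6, 0.0943, 0.0971]
eef_rot: [-0.06, 0.533, 0.095, 0.838]
force: [-0.2, 0.3, -1.7]
opening: 0.0618
```

```bash
python3 -c "
from h import *
st();T2=toolR(12.93,25);b=np.array([.600,.0931,.0922])
plan(b,T2,3)"
```

```text
t 9.45 p [0.6    0.0943 0.0971] yaw 12.94 tilt 25.08 roll(yz) 0.0004 q [ 0.31  1.05 -0.96  2.11  1.94  0.79 -0.17] F [-0.2  0.3 -1.7] open 0.0618
start [0.6    0.0943 0.0971] dist 0.005
[1, 0.0014, -0.0004, -0.0008, -0.0, 0.03, -0.01] 
[1, 0.0014, -0.0004, -0.0008, -0.0, 0.03, -0.01] 
[1, 0.0014, -0.0004, -0.0008, -0.0, 0.03, -0.01]
```

>>> servo_tool:
  moves:
    - [-1,0.0015,-0.0005,-0.0008,0,0,0]
    - [-1,0.0015,-0.0005,-0.0008,0,0,0]
    - [-1,0.0015,0,-0.0008,0,0,0]
    - [-1,0,0,0,0,0,0]
    - [-1,0,0,0,0,0,0]

```text
time: 9.95
eef_pos: [0.6002, 0.0934, 0.092]
eef_rot: [-0.06, 0.533, 0.095, 0.839]
force: [-0.2, -0.1, -0.6]
opening: 0.0618
```

```bash
python3 -c "
from h import *
st();o=observe();p,d=read_camera('wrist');st();np.savez('w5.npz',p=p,d=d,e=o['eef_pos'],r=o['eef_rot']);cv2.imwrite('pics/w5.png',p[:,:,::-1])
";python3 rel.py w5.npz
```

```text
t 9.95 p [0.6002 0.0934 0.092 ] yaw 12.95 tilt 25.13 roll(yz) 0.0006 q [ 0.31  1.06 -0.96  2.11  1.96  0.8  -0.18] F [-0.2 -0.1 -0.6] open 0.0618
t 10.0 p [0.6002 0.0934 0.092 ] yaw 12.95 tilt 25.13 roll(yz) 0.0006 q [ 0.31  1.06 -0.95  2.11  1.96  0.8  -0.18] F [-0.7 -0.4 -2. ] open 0.062
deck z 0.06080526118175818
[ 262   63  117   27 2965] [-0.0786 -0.0706] [-0.016   0.0223]
[ 233  102  170   11 1117] [-0.0643 -0.0632] [-0.0275  0.0322]
[200 107  27  47 730] [-0.0627 -0.0464] [-0.0419 -0.0337]
[412 106  28  51 857] [-0.0626 -0.0445] [0.04   0.0481]
[ 345  172   38   91 1529] [-0.0328  0.0143] [0.0182 0.0297]
[ 259  203   35   79 1257] [-0.0097  0.046 ] [-0.0245 -0.0131]
tray front [-0.0645 -0.0636] [-0.0284  0.0331] zmin-deck 0.015
  at y -0.025 -0.0636
  at y 0 -0.0636
  at y 0.01 -0.0638
```

View pics/w5.png

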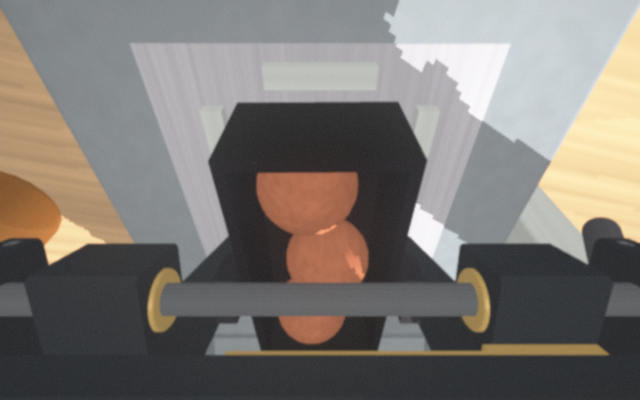

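>>> servo_tool:
  moves:
    - [-1,0.001,0.0003,-0.0007,0,0,0]
    - [-1,0.0007,0,-0.0003,0,0,0]
    - [-1,0,0,0,0,0,0]
    - [-1,0,0,0,0,0,0]
    - [-1,0,0,0,0,0,0]

```text
time: 10.5
eef_pos: [0.6001, 0.0934, 0.0921]
eef_rot: [-0.061, 0.532, 0.095, 0.839]
force: [-0.2, 0.3, -1.5]
opening: 0.0617
```

```bash
python3 -c "
from h import *
st()"
```

```text
t 10.5 p [0.6001 0.0934 0.0921] yaw 12.97 tilt 25.29 roll(yz) -0.001 q [ 0.31  1.06 -0.96  2.11  1.97  0.8  -0.18] F [-0.2  0.3 -1.5] open 0.0617
```

>>> servo_tool:
  moves:
    - [0.5,0,0,0,0,0,0]
    - [0.6,0,0,0,0,0,0]
    - [0.7,0,0,0,0,0,0]
    - [0.9,0,0,0,0,0,0]
    - [0.9,0,0,0,0,0,0]

```text
time: 11.0
eef_pos: [0.6012, 0.0941, 0.0926]
eef_rot: [-0.061, 0.531, 0.095, 0.84]
force: [0.4, -0.7, -0.5]
opening: 0.0835
```

```bash
python3 -c "
from h import *
st();o=observe();p,d=read_camera('wrist');st();np.savez('w6.npz',p=p,d=d,e=o['eef_pos'],r=o['eef_rot']);cv2.imwrite('pics/w6.png',p[:,:,::-1])
";python3 rel.py w6.npz
```

```text
t 11.0 p [0.6012 0.0941 0.0926] yaw 12.98 tilt 25.42 roll(yz) -0.0006 q [ 0.31  1.06 -0.96  2.11  1.97  0.8  -0.18] F [ 0.4 -0.7 -0.5] open 0.0835
t 11.05 p [0.6011 0.0941 0.0926] yaw 12.98 tilt 25.42 roll(yz) -0.0005 q [ 0.31  1.06 -0.96  2.11  1.97  0.8  -0.18] F [ 0.2  0.1 -0. ] open 0.0836
deck z 0.06079306566385454
[ 260   58  118   28 3004] [-0.0786 -0.0707] [-0.016   0.0224]
[ 231   99  171   10 1141] [-0.0643 -0.0632] [-0.0275  0.0322]
[198 103  27  47 721] [-0.0627 -0.0468] [-0.0417 -0.0338]
[412 103  28  51 870] [-0.0627 -0.0445] [0.04  0.048]
[ 343  169   39   93 1559] [-0.0331  0.0152] [0.018  0.0298]
[ 258  199   35   83 1287] [-0.0101  0.0484] [-0.0245 -0.0131]
[358 265   9  17  48] [0.03   0.0508] [0.0279 0.03  ]
tray front [-0.0644 -0.0636] [-0.0285  0.033 ] zmin-deck 0.015
  at y -0.025 -0.0635
  at y 0 -0.0636
  at y 0.01 -0.0638
```

View pics/w6.png

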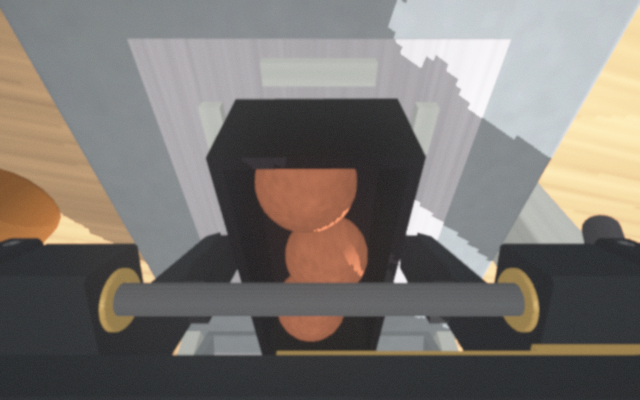

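```bash
python3 - <<'E'
from h import *
np.set_printoptions(precision=4,suppress=True)
ex=np.array([.9746,.2237]);ey=np.array([-.2237,.9746]);n0=np.array([.5992,.0925])
for nm in("top","scene"):
    W=cloud(nm,np.load(nm+"0.npz")["d"]);X=W[...,:2]-n0;lx=X@ex;ly=X@ey;z=W[...,2]-.06
    m=(abs(lx)<.12)&(abs(ly)<.09)&(z>.235)&(z<.30)
    print(nm,m.sum(),np.percentile(lx[m],[1,50,99]),np.percentile(ly[m],[1,50,99]),np.percentile(z[m],[1,50,99]))
    m=(abs(lx)<.12)&(abs(ly)<.035)&(z>.235)&(z<.30)
    print("  bar",m.sum(),np.percentile(lx[m],[2,50,98]),np.percentile(z[m],[2,50,98]))
    # hood top plane
    m=(lx>-.05)&(lx<.2)&(abs(ly)<.08)&(z>.03)&(z<.22)
    P=np.stack([lx[m],z[m]],1)
    if nm=="scene":
        c=P.mean(0);d=np.linalg.svd(P-c,full_matrices=False)[2][0];print("hood top dir deg",np.degrees(np.arctan2(d[1],-d[0])),c)
    m=(ly>.12)&(ly<.25)&(abs(lx-.02)<.06)&(z>.1)&(z<.22);print("clampbar",m.sum(),[np.percentile(q[m],[2,50,98]).round(4) for q in(lx,ly,z)])
E
```

```text
top 297 [-0.009  -0.0017  0.0426] [-0.0726 -0.0022  0.0686] [0.2353 0.259  0.2659]
  bar 170 [-0.0085 -0.0021  0.0412] [0.2355 0.2596 0.2645]
clampbar 287 [array([-0.0151,  0.0162,  0.0506]), array([0.1222, 0.1477, 0.161 ]), array([0.105 , 0.188 , 0.1985])]
scene 209 [-0.004   0.0069  0.0453] [-0.0568 -0.0035  0.0552] [0.2354 0.2561 0.2637]
  bar 95 [-0.0022  0.006   0.0107] [0.2478 0.2578 0.2635]
hood top dir deg -123.35620252344114 [0.1086 0.1297]
clampbar 227 [array([-0.0071,  0.0285,  0.0574]), array([0.1253, 0.1473, 0.1621]), array([0.1081, 0.1692, 0.1957])]
```

>>> servo_tool:
  moves:
    - [1,-0.012,0,0,0,0,0]
    - [1,-0.022,0,0,0,0,0]
    - [1,-0.034,0,0,0,0,0]
    - [1,-0.036,0,0,0,0,0]
    - [1,-0.036,0,0,0,0,0]

```text
time: 11.55
eef_pos: [0.5387, 0.0803, 0.2205]
eef_rot: [-0.06, 0.534, 0.095, 0.838]
force: [1.4, -0.1, 0.5]
opening: 0.0884
```

```bash
cat >> h.py <<'E'
EX=np.array([.9746,.2237,0]);EY=np.array([-.2237,.9746,0]);N0=np.array([.5992,.0925,.06])
def nest(x,y,z): return N0+x*EX+y*EY+np.array([0,0,z])
E
python3 -c "
from h import *
st();plan(nest(-.12,0,.35),toolR(102.9,0),15,g=-.2)"
```

```text
t 11.55 p [0.5387 0.0803 0.2205] yaw 12.92 tilt 25.02 roll(yz) 0.0013 q [ 0.39  0.75 -1.03  2.22  1.65  0.67 -0.04] F [ 1.4 -0.1  0.5] open 0.0884
start [0.5387 0.0803 0.2205] dist 0.198
[-0.2, -0.0131, -0.0001, 0.0018, -5.9, 1.31, 1.3] 
[-0.2, -0.0131, 0.0, 0.0015, -5.9, 1.31, 1.3] 
[-0.2, -0.0132, 0.0002, 0.0012, -5.9, 1.31, 1.3] 
[-0.2, -0.0132, 0.0004, 0.001, -5.9, 1.31, 1.3] 
[-0.2, -0.0132, 0.0006, 0.0007, -5.9, 1.31, 1.3] 

[-0.2, -0.0132, 0.0008, 0.0005, -5.9, 1.31, 1.3] 
[-0.2, -0.0132, 0.0011, 0.0003, -5.9, 1.31, 1.3] 
[-0.2, -0.0131, 0.0014, 0.0001, -5.9, 1.31, 1.3] 
[-0.2, -0.0131, 0.0017, -0.0, -5.9, 1.31, 1.3] 
[-0.2, -0.0131, 0.002, -0.0002, -5.9, 1.31, 1.3] 

[-0.2, -0.013, 0.0023, -0.0002, -5.9, 1.31, 1.3] 
[-0.2, -0.013, 0.0026, -0.0003, -5.9, 1.31, 1.3] 
[-0.2, -0.0129, 0.0029, -0.0003, -5.9, 1.31, 1.3] 
[-0.2, -0.0128, 0.0033, -0.0003, -5.9, 1.31, 1.3] 
[-0.2, -0.0127, 0.0036, -0.0002, -5.9, 1.31, 1.3]
```

>>> servo_tool:
  moves:
    - [-0.2,-0.022,0,0.002,0,0,0]
    - [-0.2,-0.028,0,0.002,-2,0.5,0.5]
    - [-0.2,-0.028,0,0.002,-5,1.2,1.2]
    - [-0.2,-0.028,0,0.002,-7,1.5,1.5]
    - [-0.2,-0.028,0,0.002,-7,1.5,1.5]

```text
time: 12.05
eef_pos: [0.4969, 0.0701, 0.3329]
eef_rot: [-0.17, 0.541, 0.192, 0.801]
force: [0.5, 0.0, 0.2]
opening: 0.0503
```

```bash
python3 -c "
from h import *
st();plan(nest(-.11,0,.345),toolR(102.9,0),10,g=-.2)"
```

```text
t 12.05 p [0.4969 0.0701 0.3329] yaw 29.49 tilt 20.91 roll(yz) -0.0639 q [ 0.62  0.55 -1.26  2.11  1.    0.69  0.85] F [0.5 0.  0.2] open 0.0503
start [0.4969 0.0701 0.3329] dist 0.072
[-0.2, -0.0069, -0.0004, 0.0021, -7.19, 1.56, 1.65] 
[-0.2, -0.007, -0.0005, 0.0018, -7.19, 1.56, 1.65] 
[-0.2, -0.007, -0.0005, 0.0016, -7.19, 1.56, 1.65] 
[-0.2, -0.0071, -0.0004, 0.0013, -7.19, 1.56, 1.65] 
[-0.2, -0.0071, -0.0004, 0.0011, -7.19, 1.56, 1.65] 

[-0.2, -0.0072, -0.0003, 0.0008, -7.19, 1.56, 1.65] 
[-0.2, -0.0072, -0.0002, 0.0006, -7.19, 1.56, 1.65] 
[-0.2, -0.0072, -0.0, 0.0004, -7.19, 1.56, 1.65] 
[-0.2, -0.0072, 0.0001, 0.0002, -7.19, 1.56, 1.65] 
[-0.2, -0.0072, 0.0003, 0.0, -7.19, 1.56, 1.65]
```

>>> servo_tool:
  moves:
    - [-0.2,-0.007,0,0.003,-7.2,1.6,1.6]
    - [-0.2,-0.007,0,0.003,-7.2,1.6,1.6]
    - [-0.2,-0.007,0,0.003,-7.2,1.6,1.6]
    - [-0.2,-0.007,0,0.003,-7.2,1.6,1.6]
    - [-0.2,-0.007,0,0.003,-7.2,1.6,1.6]

```text
time: 12.55
eef_pos: [0.4919, 0.0752, 0.3762]
eef_rot: [-0.395, 0.516, 0.399, 0.647]
force: [-0.7, -0.3, 1.1]
opening: 0.0351
```

```bash
python3 -c "
from h import *
st();plan(nest(-.09,0,.35),toolR(102.9,0),5,g=-.2)"
```

```text
t 12.55 p [0.4919 0.0752 0.3762] yaw 68.2 tilt 8.89 roll(yz) -0.0997 q [ 0.65  0.63 -1.43  1.88  0.75  1.08  1.74] F [-0.7 -0.3  1.1] open 0.0351
start [0.4919 0.0752 0.3762] dist 0.039
[-0.2, -0.0061, -0.0045, 0.0019, -6.83, 1.38, 1.64] 
[-0.2, -0.0063, -0.0045, 0.0012, -6.83, 1.38, 1.64] 
[-0.2, -0.0064, -0.0044, 0.0005, -6.83, 1.38, 1.64] 
[-0.2, -0.0066, -0.0043, -0.0002, -6.83, 1.38, 1.64] 
[-0.2, -0.0067, -0.004, -0.0008, -6.83, 1.38, 1.64]
```

```bash
python3 -c "
from h import *
plan(nest(-.09,0,.36),toolR(-77.1,0),20,g=-.2)"
```

```text
start [0.4919 0.0752 0.3762] dist 0.048
[-0.2, -0.002, -0.0012, 0.0005, 7.26, 0.54, -0.45] 
[-0.2, -0.002, -0.0011, 0.0007, 7.26, 0.54, -0.45] 
[-0.2, -0.002, -0.001, 0.0008, 7.26, 0.54, -0.45] 
[-0.2, -0.002, -0.0009, 0.0009, 7.26, 0.54, -0.45] 
[-0.2, -0.002, -0.0008, 0.001, 7.26, 0.54, -0.45] 

[-0.2, -0.002, -0.0007, 0.0011, 7.26, 0.54, -0.45] 
[-0.2, -0.002, -0.0006, 0.0011, 7.26, 0.54, -0.45] 
[-0.2, -0.002, -0.0005, 0.0012, 7.26, 0.54, -0.45] 
[-0.2, -0.002, -0.0003, 0.0012, 7.26, 0.54, -0.45] 
[-0.2, -0.0021, -0.0002, 0.0012, 7.26, 0.54, -0.45] 

[-0.2, -0.0021, -0.0001, 0.0012, 7.26, 0.54, -0.45] 
[-0.2, -0.0021, 0.0001, 0.0012, 7.26, 0.54, -0.45] 
[-0.2, -0.0021, 0.0002, 0.0012, 7.26, 0.54, -0.45] 
[-0.2, -0.0021, 0.0003, 0.0011, 7.26, 0.54, -0.45] 
[-0.2, -0.0021, 0.0005, 0.001, 7.26, 0.54, -0.45] 

[-0.2, -0.0021, 0.0006, 0.001, 7.26, 0.54, -0.45] 
[-0.2, -0.0021, 0.0007, 0.0009, 7.26, 0.54, -0.45] 
[-0.2, -0.0022, 0.0008, 0.0007, 7.26, 0.54, -0.45] 
[-0.2, -0.0022, 0.0008, 0.0006, 7.26, 0.54, -0.45] 
[-0.2, -0.0022, 0.0009, 0.0005, 7.26, 0.54, -0.45]
```

>>> servo_tool:
  moves:
    - [-0.2,-0.003,0,0,7.5,0.5,-0.5]
    - [-0.2,-0.002,0,0,8,0.6,-0.5]
    - [-0.2,-0.002,0,0,8,0.6,-0.5]
    - [-0.2,-0.002,0,0.001,8,0.6,-0.5]
    - [-0.2,-0.002,0,0.001,8,0.6,-0.5]

```text
time: 13.05
eef_pos: [0.4883, 0.0773, 0.3901]
eef_rot: [-0.169, 0.629, 0.171, 0.739]
force: [-0.7, 0.0, 0.5]
opening: 0.0354
```

>>> servo_tool:
  moves:
    - [-0.2,-0.003,0,0,8,0.6,-0.5]
    - [-0.2,-0.002,0,0,8,0.6,-0.5]
    - [-0.2,-0.002,0,0,8,0.6,-0.5]
    - [-0.2,-0.002,0,0.001,8,0.6,-0.5]
    - [-0.2,-0.002,0,0.001,8,0.6,-0.5]

```text
time: 13.55
eef_pos: [0.4833, 0.0788, 0.4041]
eef_rot: [0.083, 0.664, -0.084, 0.739]
force: [1.5, 0.0, -0.2]
opening: 0.0353
```

```bash
python3 -c "
from h import *
st();plan(nest(-.06,0,.36),toolR(-77.1,0),10,g=-.2)"
```

```text
t 13.55 p [0.4833 0.0788 0.4041] yaw -13.53 tilt 6.04 roll(yz) 0.0105 q [ 0.39  0.42 -1.    1.8   0.48  1.07  0.55] F [ 1.5  0.  -0.2] open 0.0353
start [0.4833 0.0788 0.4041] dist 0.06
[-0.2, -0.001, 0.0014, 0.0057, 6.35, 0.51, -0.39] 
[-0.2, -0.001, 0.002, 0.0055, 6.35, 0.51, -0.39] 
[-0.2, -0.0011, 0.0026, 0.0053, 6.35, 0.51, -0.39] 
[-0.2, -0.0012, 0.0031, 0.0049, 6.35, 0.51, -0.39] 
[-0.2, -0.0012, 0.0037, 0.0045, 6.35, 0.51, -0.39] 

[-0.2, -0.0013, 0.0041, 0.0041, 6.35, 0.51, -0.39] 
[-0.2, -0.0014, 0.0046, 0.0036, 6.35, 0.51, -0.39] 
[-0.2, -0.0014, 0.0049, 0.0031, 6.35, 0.51, -0.39] 
[-0.2, -0.0015, 0.0052, 0.0025, 6.35, 0.51, -0.39] 
[-0.2, -0.0015, 0.0054, 0.0019, 6.35, 0.51, -0.39]
```

Good, q3 is recovering. Continue and move towards the bar.

>>> servo_tool:
  moves:
    - [-0.2,-0.001,0.001,0.006,7,0.6,-0.4]
    - [-0.2,-0.001,0.002,0.006,7,0.6,-0.4]
    - [-0.2,-0.001,0.003,0.006,7,0.6,-0.4]
    - [-0.2,-0.001,0.003,0.005,7,0.6,-0.4]
    - [-0.2,-0.001,0.004,0.005,7,0.6,-0.4]

```text
time: 14.05
eef_pos: [0.5092, 0.0796, 0.4148]
eef_rot: [0.297, 0.625, -0.297, 0.658]
force: [0.2, -0.3, -0.2]
opening: 0.0351
```

```bash
python3 -c "
from h import *
st();plan(nest(.0024,0,.31),toolR(-77.1,0),5,g=-.2)"
```

```text
t 14.05 p [0.5092 0.0796 0.4148] yaw -49.66 tilt 2.44 roll(yz) 0.0204 q [ 0.27  0.44 -0.82  1.67  0.39  1.16  0.05] F [ 0.2 -0.3 -0.2] open 0.0351
start [0.5092 0.0796 0.4148] dist 0.104
[-0.2, 0.0097, 0.0156, 0.0095, 5.48, 0.42, -0.35] 
[-0.2, 0.0095, 0.0165, 0.008, 5.48, 0.42, -0.35] 
[-0.2, 0.0094, 0.0173, 0.0065, 5.48, 0.42, -0.35] 
[-0.2, 0.0092, 0.0179, 0.0049, 5.48, 0.42, -0.35] 
[-0.2, 0.0091, 0.0183, 0.0032, 5.48, 0.42, -0.35]
```

>>> servo_tool:
  moves:
    - [-0.2,0.007,0.016,0.01,5.8,0.4,-0.4]
    - [-0.2,0.008,0.017,0.008,5.8,0.4,-0.4]
    - [-0.2,0.009,0.018,0.006,5.8,0.4,-0.4]
    - [-0.2,0.009,0.018,0.005,5.8,0.4,-0.4]
    - [-0.2,0.009,0.018,0.003,4,0.3,-0.3]

```text
time: 14.55
eef_pos: [0.601, 0.0952, 0.3784]
eef_rot: [0.443, 0.549, -0.445, 0.552]
force: [-0.0, 0.5, 0.7]
opening: 0.0351
```

```bash
python3 -c "
from h import *
st();p,d=read_camera('top');crop(p,200,90,340,220,5,'pics/top7.png');st()
o=observe();p,d=read_camera('wrist');cv2.imwrite('pics/w7.png',p[:,:,::-1]);np.savez('w7.npz',p=p,d=d,e=o['eef_pos'],r=o['eef_rot'])
W=cloud('wrist',d,(o['eef_pos'],o['eef_rot']))-N0;lx=W@EX;ly=W@EY;z=W[...,2]
m=(abs(lx)<.05)&(abs(ly)<.07)&(z>.235)&(z<.28);print(m.sum())
for lo in np.arange(-.06,.06,.02):
  k=m&(ly>lo)&(ly<lo+.02)
  if k.sum()>5: print(lo.round(2),k.sum(),np.percentile(lx[k],[3,50,97]).round(4),np.percentile(z[k],[3,50,97]).round(4))
plan(nest(.0024,0,.31),toolR(-77.1,0),5,g=-.2)"
```

```text
t 14.55 p [0.601  0.0952 0.3784] yaw -77.79 tilt 0.23 roll(yz) 0.0013 q [ 0.11  0.61 -0.64  1.44  0.38  1.22 -0.36] F [-0.   0.5  0.7] open 0.0351
t 14.6 p [0.603  0.095  0.3765] yaw -77.98 tilt 0.19 roll(yz) 0.0011 q [ 0.11  0.61 -0.64  1.43  0.38  1.22 -0.36] F [ 2.3  0.5 -1.8] open 0.0357
3960
-0.06 163 [0.0076 0.0134 0.0201] [0.2352 0.2397 0.2471]
-0.04 424 [-0.0063  0.0004  0.0068] [0.2561 0.2611 0.2629]
-0.02 647 [-0.0063  0.0005  0.007 ] [0.2562 0.2612 0.263 ]
0.0 700 [-0.0063  0.0005  0.0067] [0.2548 0.2612 0.2629]
0.02 789 [-0.0062  0.0007  0.0431] [0.2354 0.2611 0.263 ]
0.04 1223 [-0.0058  0.0041  0.0202] [0.2356 0.2589 0.2627]
start [0.6014 0.0948 0.377 ] dist 0.007
[-0.2, 0.0014, -0.0001, 0.0003, -0.12, 0.05, 0.0] 
[-0.2, 0.0014, -0.0001, 0.0003, -0.12, 0.05, 0.0] 
[-0.2, 0.0014, -0.0001, 0.0003, -0.12, 0.05, 0.0] 
[-0.2, 0.0014, -0.0001, 0.0003, -0.12, 0.05, 0.0] 
[-0.2, 0.0014, -0.0001, 0.0003, -0.12, 0.05, 0.0]
```

View pics/top7.png

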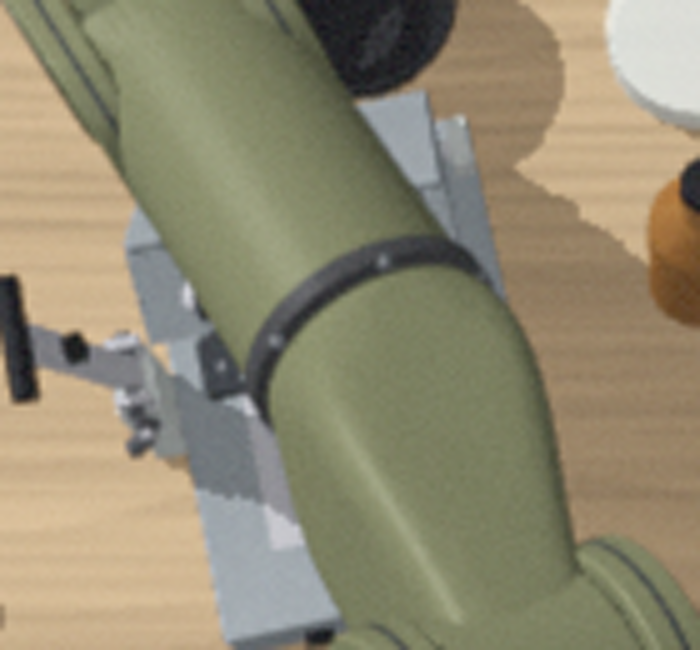

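View pics/w7.png

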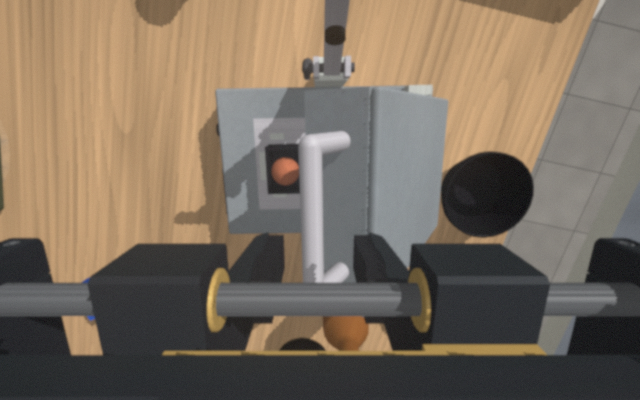

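```bash
python3 -c "
from h import *
st();plan(nest(.0,0,.259),toolR(-77.1,0),5,g=-.2)"
```

```text
t 14.65 p [0.6014 0.0948 0.377 ] yaw -77.68 tilt 0.23 roll(yz) -0.0002 q [ 0.11  0.61 -0.64  1.44  0.38  1.22 -0.35] F [0.1 0.5 0.6] open 0.0354
start [0.6014 0.0948 0.377 ] dist 0.058
[-0.2, 0.0116, -0.0005, 0.0003, -0.12, 0.05, 0.0] 
[-0.2, 0.0116, -0.0005, 0.0003, -0.12, 0.05, 0.0] 
[-0.2, 0.0116, -0.0005, 0.0003, -0.12, 0.05, 0.0] 
[-0.2, 0.0116, -0.0005, 0.0003, -0.12, 0.05, 0.0] 
[-0.2, 0.0116, -0.0005, 0.0003, -0.12, 0.05, 0.0]
```

>>> servo_tool:
  moves:
    - [-0.2,0.013,0,0,-0.1,0,0]
    - [-0.2,0.014,-0.001,0,-0.1,0,0]
    - [-0.2,0.014,-0.001,0,-0.1,0,0]
    - [-0.2,0.012,-0.001,0,-0.1,0,0]
    - [-0.2,0.004,0,0,0,0,0]

```text
time: 15.15
eef_pos: [0.5927, 0.095, 0.3191]
eef_rot: [0.438, 0.554, -0.439, 0.556]
force: [-0.6, -0.1, 0.2]
opening: 0.0353
```

```bash
python3 -c "
from h import *
st();plan(nest(.0,0,.259),toolR(-77.1,0),2,g=-.2)
o=observe();p,d=read_camera('wrist');cv2.imwrite('pics/w8.png',p[:,:,::-1])"
```

```text
t 15.15 p [0.5927 0.095  0.3191] yaw -76.64 tilt 0.18 roll(yz) 0.0 q [ 0.11  0.65 -0.63  1.56  0.42  1.08 -0.39] F [-0.6 -0.1  0.2] open 0.0353
start [0.5927 0.095  0.3191] dist 0.007
[-0.2, 0.0001, 0.0029, 0.002, 0.23, 0.09, -0.0] 
[-0.2, 0.0, 0.0029, 0.002, 0.23, 0.09, -0.0]
```

View pics/w8.png

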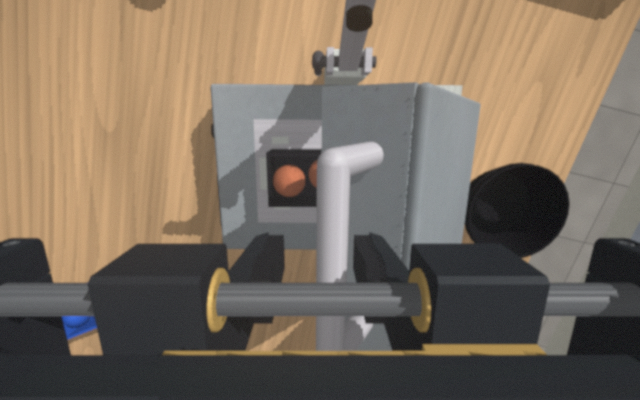

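>>> servo_tool:
  moves:
    - [-0.2,0,0.003,0.002,0.2,0.1,0]
    - [-0.2,0,0.003,0.002,0.2,0.1,0]
    - [-0.2,0,0,0,0,0,0]
    - [-1,0,0,0,0,0,0]
    - [-1,0,0,0,0,0,0]
  force: 20

```text
time: 15.7
eef_pos: [0.6003, 0.0925, 0.3214]
eef_rot: [0.442, 0.553, -0.439, 0.554]
force: [0.1, -0.0, -0.3]
opening: 0.0211
```

>>> servo_tool:
  moves:
    - [-1,0,0,0,0,0,0]
    - [-1,0,0,0,0,0,0]
    - [-1,0,0,0,0,0,0]
    - [-1,0,0,0,0,0,0]
    - [-1,0,0,0,0,0,0]

```text
time: 16.2
eef_pos: [0.5997, 0.0925, 0.3216]
eef_rot: [0.441, 0.553, -0.44, 0.554]
force: [-0.0, 0.2, 0.9]
opening: 0.0132
```

```bash
cat > arc.py <<'E'
from h import *
import sys
# bar on circle: TCP is 3 mm above bar centre
o=observe();P=o["eef_pos"];L=P-N0;x=L@EX;y=L@EY;z=L[2]-.003+float(sys.argv[3] if len(sys.argv)>3 else 0)
phi=np.arctan2(z,.12-x);r=np.hypot(z,.12-x);st();print("x,y,z",x.round(4),y.round(4),z.round(4),"phi",phi.round(3),"theta",(phi-.107).round(3),"r",r.round(4))
step=float(sys.argv[1]);n=int(sys.argv[2]);T=toolR(-77.1,0);p=P;ph=phi
r0=.282
for i in range(n):
    ph2=max(ph-step,.107);q=np.array([.12-r0*np.cos(ph2),z*0+r0*np.sin(ph2)]);q0=np.array([.12-r0*np.cos(ph),r0*np.sin(ph)])
    d=(q-q0)[0]*EX+np.array([0,0,(q-q0)[1]]);print("phi",ph2.round(3),"tool d",T.inv().apply(d).round(4));ph=ph2
E
python3 arc.py .04 30
```

```text
t 16.2 p [0.5997 0.0925 0.3216] yaw -77.02 tilt -0.03 roll(yz) 0.0023 q [ 0.12  0.65 -0.63  1.53  0.41  1.09 -0.38] F [-0.   0.2  0.9] open 0.0132
x,y,z 0.0005 -0.0002 0.2586 phi 1.138 theta 1.031 r 0.2849
phi 1.098 tool d [ 0.0049 -0.0101  0.    ]
phi 1.058 tool d [ 0.0053 -0.0099  0.    ]
phi 1.018 tool d [ 0.0057 -0.0097  0.    ]
phi 0.978 tool d [ 0.0061 -0.0095  0.    ]
phi 0.938 tool d [ 0.0065 -0.0092  0.    ]
phi 0.898 tool d [ 0.0069 -0.009   0.    ]
phi 0.858 tool d [ 0.0072 -0.0087  0.    ]
phi 0.818 tool d [ 0.0075 -0.0084  0.    ]
phi 0.778 tool d [ 0.0079 -0.0081  0.    ]
phi 0.738 tool d [ 0.0082 -0.0078  0.    ]
phi 0.698 tool d [ 0.0085 -0.0074  0.    ]
phi 0.658 tool d [ 0.0088 -0.0071  0.    ]
phi 0.618 tool d [ 0.0091 -0.0067  0.    ]
phi 0.578 tool d [ 0.0093 -0.0063  0.    ]
phi 0.538 tool d [ 0.0096 -0.006   0.    ]
phi 0.498 tool d [ 0.0098 -0.0056  0.    ]
phi 0.458 tool d [ 0.01   -0.0052  0.    ]
phi 0.418 tool d [ 0.0102 -0.0048  0.    ]
phi 0.378 tool d [ 0.0104 -0.0044  0.    ]
phi 0.338 tool d [ 0.0106 -0.004   0.    ]
phi 0.298 tool d [ 0.0107 -0.0035  0.    ]
phi 0.258 tool d [ 0.0108 -0.0031  0.    ]
phi 0.218 tool d [ 0.011  -0.0027  0.    ]
phi 0.178 tool d [ 0.0111 -0.0022  0.    ]
phi 0.138 tool d [ 0.0111 -0.0018  0.    ]Traceback (most recent call last):
  File "arc.py", line 10, in <module>
    d=(q-q0)[0]*EX+np.array([0,0,(q-q0)[1]]);print("phi",ph2.round(3),"tool d",T.inv().apply(d).round(4));ph=ph2
                                                         ^^^^^^^^^
AttributeError: 'float' object has no attribute 'round'
```

>>> servo_tool:
  moves:
    - [-1,0.003,-0.006,0,0,0,0]
    - [-1,0.005,-0.01,0,0,0,0]
    - [-1,0.0055,-0.01,0,0,0,0]
    - [-1,0.006,-0.0095,0,0,0,0]
    - [-1,0.0065,-0.0093,0,0,0,0]

```text
time: 16.7
eef_pos: [0.5633, 0.0842, 0.2999]
eef_rot: [0.449, 0.547, -0.433, 0.559]
force: [1.3, -1.6, 6.3]
opening: 0.0132
```

```bash
sed -i 's/ph2=max(ph-step,.107)/ph2=np.float64(max(ph-step,.107))/' arc.py; python3 arc.py .04 6
```

```text
t 16.7 p [0.5633 0.0842 0.2999] yaw -77.13 tilt -0.1 roll(yz) 0.028 q [ 0.14  0.61 -0.63  1.7   0.43  0.94 -0.42] F [ 1.3 -1.6  6.3] open 0.0132
x,y,z -0.0369 -0.0001 0.2369 phi 0.986 theta 0.879 r 0.2842
phi 0.946 tool d [ 0.0064 -0.0093  0.    ]
phi 0.906 tool d [ 0.0068 -0.009   0.    ]
phi 0.866 tool d [ 0.0071 -0.0087  0.    ]
phi 0.826 tool d [ 0.0075 -0.0084  0.    ]
phi 0.786 tool d [ 0.0078 -0.0081  0.    ]
phi 0.746 tool d [ 0.0081 -0.0078  0.    ]
```

>>> servo_tool:
  moves:
    - [-1,0.0065,-0.0095,0,0,0,-0.4]
    - [-1,0.007,-0.0092,0,0,0,-0.4]
    - [-1,0.0073,-0.009,0,0,0,-0.4]
    - [-1,0.0077,-0.0087,0,0,0,-0.4]
    - [-1,0.008,-0.0083,0,0,0,-0.4]

```text
time: 17.2
eef_pos: [0.5212, 0.0746, 0.2627]
eef_rot: [0.442, 0.553, -0.44, 0.553]
force: [4.4, 0.3, 1.0]
opening: 0.013
```

```bash
python3 arc.py .04 6
```

```text
t 17.2 p [0.5212 0.0746 0.2627] yaw -77.16 tilt -0.13 roll(yz) 0.0032 q [ 0.15  0.61 -0.61  1.85  0.46  0.82 -0.48] F [4.4 0.3 1. ] open 0.013
x,y,z -0.0801 -0.0 0.1997 phi 0.785 theta 0.678 r 0.2827
phi 0.745 tool d [ 0.0081 -0.0078  0.    ]
phi 0.705 tool d [ 0.0084 -0.0075  0.    ]
phi 0.665 tool d [ 0.0087 -0.0071  0.    ]
phi 0.625 tool d [ 0.009  -0.0068  0.    ]
phi 0.585 tool d [ 0.0093 -0.0064  0.    ]
phi 0.545 tool d [ 0.0095 -0.006   0.    ]
```

>>> servo_tool:
  moves:
    - [-1,0.0083,-0.008,0,0,0,-0.2]
    - [-1,0.0086,-0.0076,0,0,0,-0.3]
    - [-1,0.009,-0.0073,0,0,0,-0.3]
    - [-1,0.0093,-0.007,0,0,0,-0.3]
    - [-1,0.0096,-0.0066,0,0,0,-0.3]

```text
time: 17.7
eef_pos: [0.4846, 0.0662, 0.2139]
eef_rot: [0.437, 0.558, -0.445, 0.547]
force: [6.7, -0.6, -0.6]
opening: 0.0129
```

```bash
python3 arc.py .04 6
```

```text
t 17.7 p [0.4846 0.0662 0.2139] yaw -77.18 tilt -0.22 roll(yz) -0.0191 q [ 0.13  0.64 -0.57  1.99  0.53  0.68 -0.55] F [ 6.7 -0.6 -0.6] open 0.0129
x,y,z -0.1175 0.0 0.1509 phi 0.566 theta 0.459 r 0.2814
phi 0.526 tool d [ 0.0096 -0.0059  0.    ]
phi 0.486 tool d [ 0.0099 -0.0055  0.    ]
phi 0.446 tool d [ 0.0101 -0.0051  0.    ]
phi 0.406 tool d [ 0.0103 -0.0047  0.    ]
phi 0.366 tool d [ 0.0105 -0.0042  0.    ]
phi 0.326 tool d [ 0.0106 -0.0038  0.    ]
```

>>> servo_tool:
  moves:
    - [-1,0.0096,-0.0057,0,0,0,0.2]
    - [-1,0.0099,-0.0053,0,0,0,0.3]
    - [-1,0.0101,-0.0049,0,0,0,0.2]
    - [-1,0.01,-0.0044,0,0,0,0.2]
    - [-1,0.0098,-0.0038,0,0,0,0]

```text
time: 18.2
eef_pos: [0.4596, 0.0605, 0.1608]
eef_rot: [0.442, 0.554, -0.441, 0.55]
force: [5.4, -1.2, 0.5]
opening: 0.0127
```

```bash
python3 arc.py .03 9
```

```text
t 18.2 p [0.4596 0.0605 0.1608] yaw -77.26 tilt -0.3 roll(yz) -0.0022 q [ 0.06  0.69 -0.45  2.12  0.66  0.46 -0.68] F [ 5.4 -1.2  0.5] open 0.0127
x,y,z -0.1432 0.0001 0.0978 phi 0.356 theta 0.249 r 0.2808
phi 0.326 tool d [ 0.008  -0.0028  0.    ]
phi 0.296 tool d [ 0.0081 -0.0026  0.    ]
phi 0.266 tool d [ 0.0081 -0.0023  0.    ]
phi 0.236 tool d [ 0.0082 -0.0021  0.    ]
phi 0.206 tool d [ 0.0083 -0.0019  0.    ]
phi 0.176 tool d [ 0.0083 -0.0016  0.    ]
phi 0.146 tool d [ 0.0084 -0.0014  0.    ]
phi 0.116 tool d [ 0.0084 -0.0011  0.    ]
phi 0.107 tool d [ 0.0025 -0.0003  0.    ]
```

>>> servo_tool:
  moves:
    - [-1,0.008,-0.0028,0,0,0,0]
    - [-1,0.008,-0.0025,0,0,0,0.1]
    - [-1,0.008,-0.0022,0,0,0,0.1]
    - [-1,0.0075,-0.0018,0,0,0,0]
    - [-1,0.0065,-0.0014,0,0,0,0]

```text
time: 18.7
eef_pos: [0.4483, 0.0579, 0.1195]
eef_rot: [0.443, 0.553, -0.441, 0.55]
force: [4.4, 0.1, 1.9]
opening: 0.0129
```

```bash
python3 arc.py .02 6
```

```text
t 18.7 p [0.4483 0.0579 0.1195] yaw -77.4 tilt -0.32 roll(yz) 0.0003 q [-0.03  0.75 -0.32  2.19  0.76  0.31 -0.78] F [4.4 0.1 1.9] open 0.0129
x,y,z -0.1548 -0.0 0.0565 phi 0.203 theta 0.096 r 0.2806
phi 0.183 tool d [ 0.0055 -0.0011  0.    ]
phi 0.163 tool d [ 0.0056 -0.001   0.    ]
phi 0.143 tool d [ 0.0056 -0.0009  0.    ]
phi 0.123 tool d [ 0.0056 -0.0007  0.    ]
phi 0.107 tool d [ 0.0044 -0.0005  0.    ]
phi 0.107 tool d [0. 0. 0.]
```

>>> servo_tool:
  moves:
    - [-1,0.0055,-0.001,0,0,0,0]
    - [-1,0.0055,-0.001,0,0,0,0]
    - [-1,0.005,-0.0008,0,0,0,0]
    - [-1,0.005,-0.0005,0,0,0,0]
    - [-1,0.004,0,0,0,0,0]

```text
time: 19.2
eef_pos: [0.4441, 0.0569, 0.0922]
eef_rot: [0.443, 0.553, -0.442, 0.55]
force: [3.2, -1.0, 1.3]
opening: 0.0121
```

```bash
python3 arc.py .02 2
```

```text
t 19.2 p [0.4441 0.0569 0.0922] yaw -77.47 tilt -0.29 roll(yz) -0.0014 q [-0.1   0.8  -0.21  2.21  0.83  0.2  -0.84] F [ 3.2 -1.   1.3] open 0.0121
x,y,z -0.1591 -0.0 0.0292 phi 0.104 theta -0.003 r 0.2806
phi 0.107 tool d [-0.0007  0.0001 -0.    ]
phi 0.107 tool d [0. 0. 0.]
```

Nominally shut. Press on gently to confirm the stop.

>>> servo_tool:
  moves:
    - [-1,0.003,0,0,0,0,0]
    - [-1,0.003,0,0,0,0,0]
    - [-1,0.003,0,0,0,0,0]
    - [-1,0,0,0,0,0,0]
    - [-1,0,0,0,0,0,0]

```text
time: 19.7
eef_pos: [0.4439, 0.0571, 0.0858]
eef_rot: [0.444, 0.552, -0.441, 0.551]
force: [4.2, -0.6, -0.5]
opening: 0.0106
```

```bash
python3 arc.py .02 1; python3 -c "
from h import *
p,d=read_camera('scene');crop(p,300,150,500,310,4,'pics/s9.png');np.savez('s9.npz',p=p,d=d)
W=cloud('scene',d)-N0;lx=W@EX;ly=W@EY;z=W[...,2]
for lo in np.arange(-.11,.11,.03):
  m=(lx>lo)&(lx<lo+.03)&(abs(ly)<.06)&(z>.03)&(z<.1)
  if m.sum()>3: print(lo.round(2),m.sum(),np.median(z[m]).round(4))
"
```

```text
t 19.7 p [0.4439 0.0571 0.0858] yaw -77.44 tilt -0.17 roll(yz) 0.0022 q [-0.12  0.82 -0.17  2.22  0.84  0.16 -0.86] F [ 4.2 -0.6 -0.5] open 0.0106
x,y,z -0.1592 0.0002 0.0228 phi 0.081 theta -0.026 r 0.2802
phi 0.107 tool d [-0.0072  0.0007 -0.    ]
-0.11 86 0.0569
-0.08 292 0.0586
-0.05 203 0.0573
-0.02 216 0.0569
0.01 226 0.057
0.04 246 0.0569
0.07 245 0.0572
0.1 358 0.0542
```

View pics/s9.png

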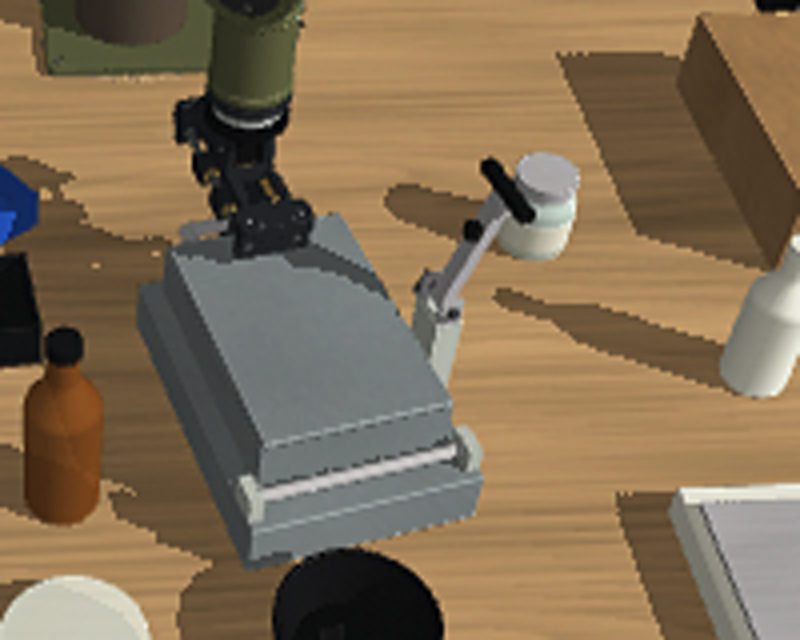

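>>> servo_tool:
  moves:
    - [-0.4,0,0,0,0,0,0]
    - [-0.4,0,0,0,0,0,0]
    - [-0.4,0,0,0,0,0,0]
    - [-0.4,-0.005,0,0,0,0,0]
    - [-0.4,-0.01,0,0,0,0,0]

```text
time: 20.25
eef_pos: [0.4377, 0.0563, 0.099]
eef_rot: [0.439, 0.555, -0.445, 0.549]
force: [2.7, -0.1, -2.0]
opening: 0.0266
```

```bash
python3 -c "
from h import *
st();o=observe();L=o['eef_pos']-N0;print(L@EX,L@EY,L[2])
T=toolR(-77.1,0);a=nest(-.155,0.0,.16);b=nest(.02,.195,.26);plan(a,T,5,g=-.4);plan(b,T,8,g=-1,p0=a,R0=T)"
```

```text
t 20.25 p [0.4377 0.0563 0.099 ] yaw -77.36 tilt -0.14 roll(yz) -0.0113 q [-0.08  0.79 -0.24  2.22  0.81  0.23 -0.83] F [ 2.7 -0.1 -2. ] open 0.0266
-0.16546245847911797 0.0008018687243356308 0.03903468956594089
start [0.4377 0.0563 0.099 ] dist 0.121
[-0.4, -0.0242, 0.0018, 0.0001, -0.05, -0.03, 0.13] 
[-0.4, -0.0242, 0.0019, 0.0001, -0.05, -0.03, 0.13] 
[-0.4, -0.0242, 0.0019, 0.0001, -0.05, -0.03, 0.13] 
[-0.4, -0.0242, 0.002, 0.0001, -0.05, -0.03, 0.13] 
[-0.4, -0.0242, 0.002, 0.0001, -0.05, -0.03, 0.13] 

start [0.4481 0.0578 0.22  ] dist 0.28
[-1, -0.0125, 0.0219, -0.0244, 0.0, 0.0, 0.0] 
[-1, -0.0125, 0.0219, -0.0244, 0.0, 0.0, 0.0] 
[-1, -0.0125, 0.0219, -0.0244, 0.0, 0.0, 0.0] 
[-1, -0.0125, 0.0219, -0.0244, 0.0, 0.0, 0.0] 
[-1, -0.0125, 0.0219, -0.0244, 0.0, 0.0, 0.0] 

[-1, -0.0125, 0.0219, -0.0244, 0.0, 0.0, 0.0] 
[-1, -0.0125, 0.0219, -0.0244, 0.0, 0.0, 0.0] 
[-1, -0.0125, 0.0219, -0.0244, 0.0, 0.0, 0.0]
```

>>> servo_tool:
  moves:
    - [-0.4,-0.002,0.005,0,0,0,0.3]
    - [-0.4,-0.015,0.001,0,0,0,0.2]
    - [-0.4,-0.025,0,0,0,0,0.1]
    - [-0.4,-0.035,0,0,0,0,0]
    - [-0.4,-0.035,0,0,0,0,0]

```text
time: 20.75
eef_pos: [0.4412, 0.0568, 0.212]
eef_rot: [0.439, 0.555, -0.444, 0.549]
force: [1.2, 0.1, -0.1]
opening: 0.0261
```

```bash
python3 -c "
from h import *
st();p,d=read_camera('top');crop(p,190,90,340,230,5,'pics/top10.png')
W=cloud('top',d)-N0;lx=W@EX;ly=W@EY;z=W[...,2]
m=(abs(lx)<.08)&(ly<.06)&(ly>-.08)&(z>.03)&(z<.12);print('hood top',m.sum(),np.percentile(z[m],[5,50,95]))
T=toolR(-77.1,0);plan(nest(.02,.2,.265),T,10,g=-1)"
```

```text
t 20.75 p [0.4412 0.0568 0.212 ] yaw -77.28 tilt -0.14 roll(yz) -0.0112 q [ 0.13  0.6  -0.56  2.12  0.57  0.59 -0.62] F [ 1.2  0.1 -0.1] open 0.0261
hood top 1696 [0.05279135 0.05798745 0.06307457]
start [0.4435 0.0577 0.2163] dist 0.289
[-1, -0.0109, 0.0178, -0.02, -0.02, -0.01, 0.02] 
[-1, -0.0109, 0.0179, -0.02, -0.02, -0.01, 0.02] 
[-1, -0.0109, 0.0179, -0.02, -0.02, -0.01, 0.02] 
[-1, -0.0109, 0.0179, -0.02, -0.02, -0.01, 0.02] 
[-1, -0.0109, 0.0179, -0.02, -0.02, -0.01, 0.02] 

[-1, -0.0109, 0.0179, -0.02, -0.02, -0.01, 0.02] 
[-1, -0.0109, 0.0179, -0.02, -0.02, -0.01, 0.02] 
[-1, -0.0109, 0.0179, -0.0199, -0.02, -0.01, 0.02] 
[-1, -0.0109, 0.0179, -0.0199, -0.02, -0.01, 0.02] 
[-1, -0.0109, 0.0179, -0.0199, -0.02, -0.01, 0.02]
```

View pics/top10.png

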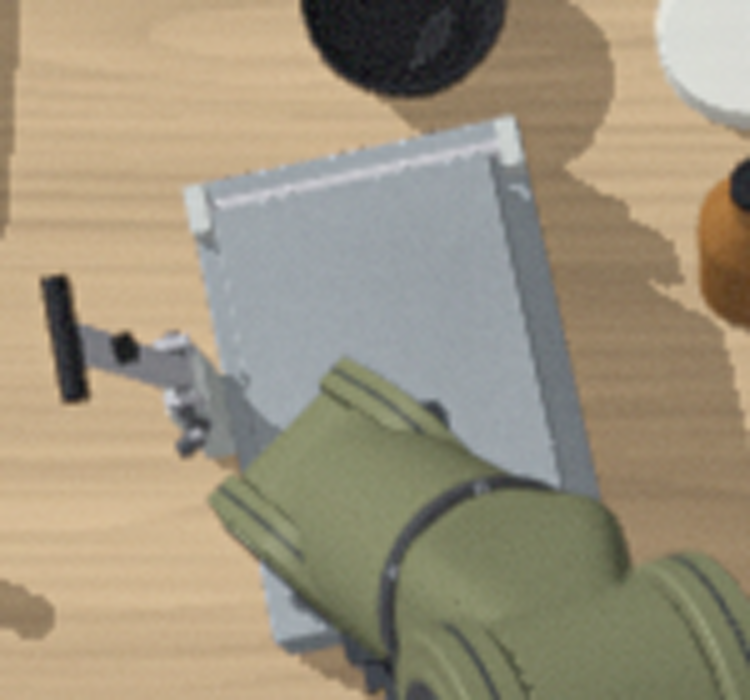

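>>> servo_tool:
  moves:
    - [-1,-0.02,0.018,-0.018,0,0,0]
    - [-1,-0.022,0.02,-0.022,0,0,0.1]
    - [-1,-0.022,0.02,-0.024,0,0,0.2]
    - [-1,-0.016,0.02,-0.025,0,0,0.2]
    - [-1,-0.012,0.02,-0.025,0,0,0.2]

```text
time: 21.3
eef_pos: [0.514, 0.1867, 0.3112]
eef_rot: [0.445, 0.548, -0.444, 0.552]
force: [1.5, 0.3, 0.5]
opening: 0.0005
```

```bash
python3 -c "
from h import *
st()
T=toolR(-77.1,0);plan(nest(.02,.2,.265),T,5,g=-1)"
```

```text
t 21.3 p [0.514  0.1867 0.3112] yaw -77.89 tilt 0.18 roll(yz) 0.0032 q [-0.05  0.58 -0.64  1.73  0.41  0.97 -0.64] F [1.5 0.3 0.5] open 0.0005
start [0.514  0.1867 0.3112] dist 0.122
[-1, -0.0028, 0.0161, -0.018, -0.16, 0.04, -0.04] 
[-1, -0.0028, 0.0162, -0.018, -0.16, 0.04, -0.04] 
[-1, -0.0028, 0.0162, -0.018, -0.16, 0.04, -0.04] 
[-1, -0.0028, 0.0163, -0.0179, -0.16, 0.04, -0.04] 
[-1, -0.0028, 0.0163, -0.0179, -0.16, 0.04, -0.04]
```

>>> servo_tool:
  moves:
    - [-1,-0.004,0.017,-0.022,-0.2,0,0]
    - [-1,-0.003,0.017,-0.022,-0.2,0,0]
    - [-1,-0.003,0.017,-0.022,-0.2,0,0]
    - [-1,-0.002,0.016,-0.02,-0.2,0,0]
    - [-1,-0.001,0.014,-0.014,0,0,0]

```text
time: 21.8
eef_pos: [0.573, 0.3079, 0.3251]
eef_rot: [0.44, 0.551, -0.44, 0.555]
force: [0.4, -0.3, 1.0]
opening: 0.0009
```

```bash
python3 -c "
from h import *
st();o=observe();L=o['eef_pos']-N0;print(L@EX,L@EY,L[2])
T=toolR(-77.1,0);plan(nest(.02,.198,.194),T,5,g=-1)
p,d=read_camera('wrist');cv2.imwrite('pics/w11.png',p[:,:,::-1]);p,d=read_camera('scene');crop(p,300,120,500,280,4,'pics/s11.png')"
```

```text
t 21.8 p [0.573  0.3079 0.3251] yaw -76.99 tilt 0.22 roll(yz) 0.0042 q [-0.26  0.71 -0.61  1.39  0.43  1.17 -0.69] F [ 0.4 -0.3  1. ] open 0.0009
0.022637716160084358 0.21576535895105942 0.26506890669981653
start [0.573  0.3079 0.3251] dist 0.073
[-1, 0.0142, -0.0006, 0.0035, 0.02, 0.04, -0.05] 
[-1, 0.0142, -0.0006, 0.0035, 0.02, 0.04, -0.05] 
[-1, 0.0142, -0.0006, 0.0035, 0.02, 0.04, -0.05] 
[-1, 0.0142, -0.0006, 0.0035, 0.02, 0.04, -0.05] 
[-1, 0.0142, -0.0005, 0.0035, 0.02, 0.04, -0.05]
```

View pics/s11.png

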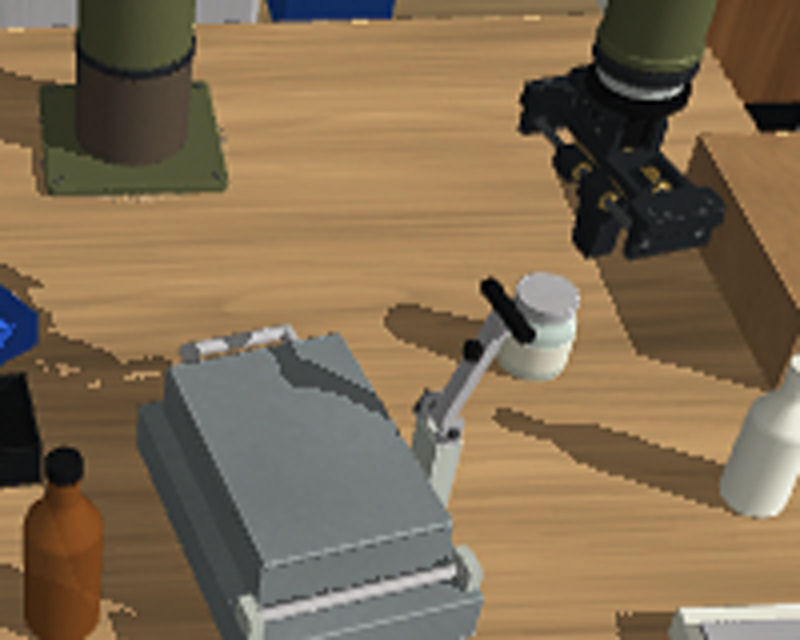

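>>> servo_tool:
  moves:
    - [-1,0.014,-0.001,0.001,0,0,0]
    - [-1,0.016,-0.001,0.002,0,0,0]
    - [-1,0.016,-0.001,0.003,0,0,0]
    - [-1,0.015,0,0.003,0,0,0]
    - [-1,0.008,0,0.003,0,0,0]

```text
time: 22.4
eef_pos: [0.5713, 0.2914, 0.2526]
eef_rot: [0.439, 0.551, -0.441, 0.556]
force: [-1.1, 0.3, 0.5]
opening: 0.0007
```

```bash
python3 -c "
from h import *
st();o=observe();L=o['eef_pos']-N0;print(L@EX,L@EY,L[2])
T=toolR(-77.1,0);plan(nest(.02,.085,.192),T,10,g=-1)"
```

```text
t 22.4 p [0.5713 0.2914 0.2526] yaw -77.01 tilt 0.39 roll(yz) 0.0021 q [-0.24  0.77 -0.59  1.51  0.48  1.01 -0.73] F [-1.1  0.3  0.5] open 0.0007
0.017347606415595813 0.20008354753357063 0.19260740016797895
start [0.5713 0.2914 0.2526] dist 0.115
[-1, 0.0001, 0.0003, 0.0115, 0.01, 0.04, -0.01] 
[-1, 0.0001, 0.0003, 0.0115, 0.01, 0.04, -0.01] 
[-1, 0.0001, 0.0003, 0.0115, 0.01, 0.04, -0.01] 
[-1, 0.0001, 0.0003, 0.0115, 0.01, 0.04, -0.01] 
[-1, 0.0001, 0.0003, 0.0115, 0.01, 0.04, -0.01] 

[-1, 0.0001, 0.0003, 0.0115, 0.01, 0.04, -0.01] 
[-1, 0.0001, 0.0003, 0.0115, 0.01, 0.04, -0.01] 
[-1, 0.0001, 0.0003, 0.0115, 0.01, 0.04, -0.01] 
[-1, 0.0001, 0.0003, 0.0115, 0.01, 0.04, -0.01] 
[-1, 0.0001, 0.0003, 0.0115, 0.01, 0.04, -0.01]
```

>>> servo_tool:
  moves:
    - [-1,0,0,0.01,0,0,0]
    - [-1,0,0,0.012,0,0,0]
    - [-1,0,0,0.012,0,0,0]
    - [-1,0,0,0.012,0,0,0]
    - [-1,0,0,0.012,0,0,0]

```text
time: 22.9
eef_pos: [0.5847, 0.2318, 0.2551]
eef_rot: [0.44, 0.552, -0.44, 0.556]
force: [-0.7, 1.0, 0.9]
opening: 0.0009
```

```bash
python3 -c "
from h import *
st();o=observe();L=o['eef_pos']-N0;print(L@EX,L@EY,L[2])"
```

```text
t 22.9 p [0.5847 0.2318 0.2551] yaw -76.94 tilt 0.22 roll(yz) 0.0041 q [-0.13  0.75 -0.6   1.55  0.48  0.99 -0.65] F [-0.7  1.   0.9] open 0.0009
0.017008333817244807 0.13905243563280437 0.19507547283003385
```

>>> servo_tool:
  moves:
    - [-1,0,0,0.012,0,0,0]
    - [-1,0,0,0.012,0,0,0]
    - [-1,0,0,0.012,0,0,0]
    - [-1,0,0,0.012,0,0,0]
    - [-1,0,0,0.01,0,0,0]

```text
time: 23.4
eef_pos: [0.5997, 0.1661, 0.2552]
eef_rot: [0.44, 0.55, -0.442, 0.556]
force: [0.1, 0.2, 0.0]
opening: 0.0005
```

```bash
python3 -c "
from h import *
st();o=observe();L=o['eef_pos']-N0;print(L@EX,L@EY,L[2])
p,d=read_camera('scene');crop(p,300,120,500,280,4,'pics/s12.png')"
```

```text
t 23.4 p [0.5997 0.1661 0.2552] yaw -77.16 tilt 0.49 roll(yz) 0.0034 q [-0.02  0.74 -0.6   1.57  0.49  0.98 -0.56] F [0.1 0.2 0. ] open 0.0005
0.016983262734323018 0.07158456377502435 0.1951739360520489
```

View pics/s12.png

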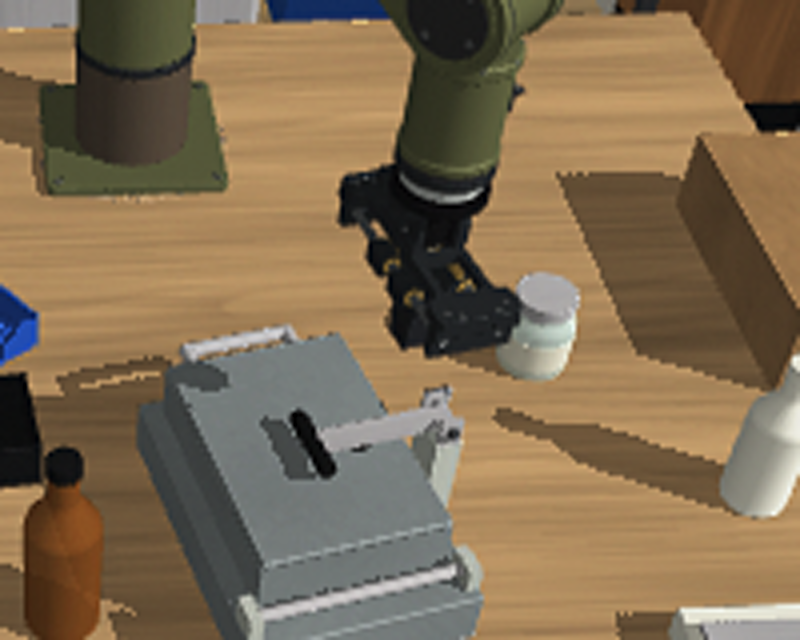

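>>> servo_tool:
  moves:
    - [-1,-0.02,0,0,0,0,0]
    - [-1,-0.03,0,0,0,0,0]
    - [-1,-0.03,0,0,0,0,0]
    - [-1,-0.03,0,-0.01,0,0,0]
    - [-1,-0.02,0,-0.02,0,0,0]

```text
time: 23.95
eef_pos: [0.5932, 0.188, 0.3843]
eef_rot: [0.438, 0.548, -0.449, 0.553]
force: [0.9, -0.8, -0.1]
opening: 0.0006
```

>>> servo_tool:
  moves:
    - [-1,0,-0.02,-0.03,0,0,0]
    - [-1,0,-0.02,-0.03,0,0,0]
    - [-1,0,-0.02,-0.03,0,0,0]
    - [-1,0,-0.02,-0.03,0,0,0]
    - [-1,0,-0.01,-0.02,0,0,0]

```text
time: 24.45
eef_pos: [0.4741, 0.3111, 0.3866]
eef_rot: [0.443, 0.547, -0.446, 0.553]
force: [-0.3, 0.3, 0.2]
opening: 0.0001
```

```bash
python3 -c "
from h import *
np.set_printoptions(precision=4,suppress=True)
st();p0=np.load('scene0.npz')['p']
p,d=read_camera('scene');cv2.imwrite('pics/s13.png',p[:,:,::-1]);W=cloud('scene',d)-N0;lx=W@EX;ly=W@EY;z=W[...,2]
for lo in np.arange(-.03,.125,.02):
  m=(abs(lx-.02)<(.03 if lo<.01 else .007))&(ly>lo)&(ly<lo+.02)&(z>.063)&(z<.25)
  if m.sum()>2: print('lever y',lo.round(3),m.sum(),np.percentile(z[m],[10,50,90]))
m=(lx>-.1)&(lx<.1)&(ly>-.07)&(ly<-.03)&(z>.03)&(z<.1);print('hood',np.median(z[m]))
p,d=read_camera('top');cv2.imwrite('pics/top13.png',p[:,:,::-1]);st()"
```

```text
t 24.45 p [0.4741 0.3111 0.3866] yaw -77.86 tilt 0.6 roll(yz) 0.002 q [-0.28  0.54 -0.67  1.55  0.36  1.19 -0.8 ] F [-0.3  0.3  0.2] open 0.0001
lever y -0.03 3 [0.0768 0.0768 0.0783]
lever y -0.01 67 [0.0732 0.0791 0.0829]
lever y 0.01 18 [0.0769 0.0786 0.0809]
lever y 0.03 18 [0.077  0.0785 0.0807]
lever y 0.05 17 [0.0772 0.0795 0.0811]
lever y 0.07 13 [0.0762 0.0779 0.0799]
lever y 0.09 21 [0.0764 0.0793 0.0827]
lever y 0.11 11 [0.0757 0.0777 0.0807]
hood 0.057109233618569955
t 24.55 p [0.4735 0.3125 0.3868] yaw -77.63 tilt 0.52 roll(yz) 0.0019 q [-0.28  0.54 -0.67  1.54  0.36  1.19 -0.8 ] F [ 0.8  0.4 -0.3] open 0.0002
```

View pics/s13.png

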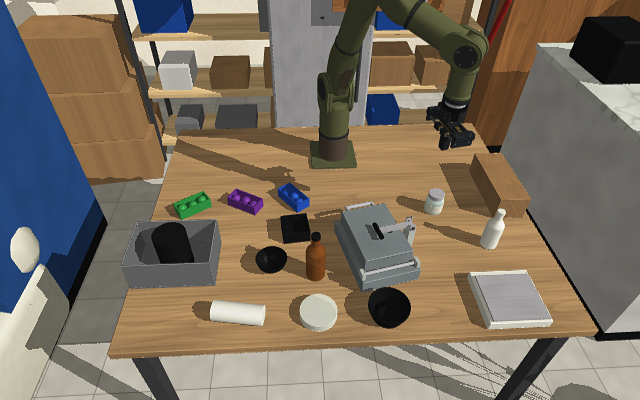

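View pics/top13.png

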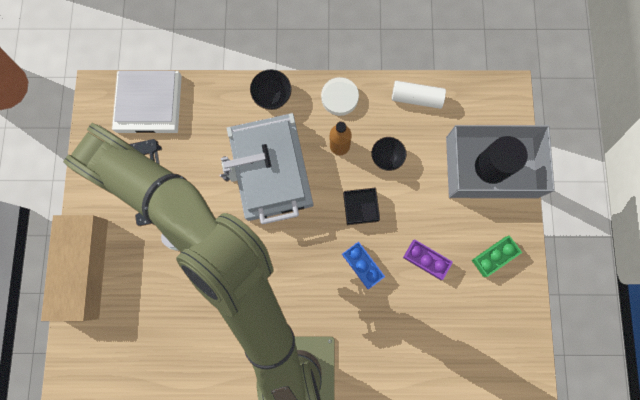

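>>> servo_tool:
  moves:
    - [-1,0,0,0,0,0,0]
    - [-1,0,0,0,0,0,0]
    - [-1,0,0,0,0,0,0]
    - [-1,0,0,0,0,0,0]
    - [-1,0,0,0,0,0,0]

```text
time: 25.05
eef_pos: [0.4773, 0.3082, 0.386]
eef_rot: [0.443, 0.546, -0.447, 0.553]
force: [0.6, 1.0, 0.6]
opening: 0.0004
```

```bash
python3 -c "
from bench import *
print(finish_job())"
```

```text
the job is handed in; nothing more can be done
None
```

The job is done and handed in at about 25 s, in the order asked; no verdict was reported. I set the tray between the lugs and let go, drew the hood down by its handle with the bar held in the jaws, then pushed the clamp lever over from outside until it snapped shut.

**Checks**
- **Tray:** Before and after release the wrist camera put it in the same place, with about 5 to 7 mm of gap at the front lug and both side lugs. I could not look again once the hood was shut.
- **Hood:** Its top reads 57 to 58 mm above the deck, against 58 mm when shut. The force reading stayed low while I drew it down (7 N at most).
- **Clamp:** The lever lies level across the shut hood, about 78 mm above the deck along its whole length.
- **Rest of the table:** In the last scene and top pictures the bowl, tub, bottle, jar and coloured look-alikes stand where they began. The arm was clear of everything.

**Disagreements**
- **Nest position:** The wrist camera put the nest about 3 to 4 mm further to the clamp's side than the top camera did. I allowed for a small sideways error in the wrist camera and used a position between the two.
- **Handle:** At the end of the closing press the jaws slid about 6 mm down the bar after the hood was already down.

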